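# Strip the capping station: lift the nest plate off its pins, clear the caps

### The arm

A 6-joint arm with a two-finger parallel gripper is mounted at the origin on the work surface. World frame = base frame: x ahead of the robot, y to its left, z up, the work surface at z = 0. Lengths are in mm, angles in degrees, forces in N, time in s.
With the tool pointing down it reaches from about 300 to 850 mm from the base axis. Payload 4.2 kg.
Tool frame: the origin (TCP) lies midway between the tips of the shut fingers; the grasp point (between the pads) lies 19 mm behind it (env.tcp_to_grasp is the distance from the TCP to the grasp point, in mm); z points along the fingers, x is the direction in which the jaws open and shut, and the axes are right-handed (so a half turn about z gives the same grasp; the last joint's range is limited). The gripper opens to 91 mm and grips with 3 to 60 N. Pads are 32 mm wide; open, the fingers measure 118 mm over their backs; the gripper's body (76 mm by 178 mm) begins 60 mm behind the grasp point.
Start: joints at [65.604, 18.312, 89.639, -0, 72.044, -1.146], TCP at [226.987, 528.318, 213.976] pointing down, gripper open.
Joint ranges: [-177.97, 177.97], [-48.28, 115.42], [12.27, 149.76], [-77.06, 257.06], [2.81, 150.46], [-146.56, 146.56]. Speed limits (degrees/s): [147.25, 147.25, 180, 180, 180, 180].

### API

Orientations are given as [roll, pitch, yaw] about the fixed x, y, z axes, in that order (R = Rz(yaw) Ry(pitch) Rx(roll)).
In Python, from workcell import env gives the robot as it stands.
- The arm moves only by the tool drive_tool, never from a script. Its argument "motion" is a list of rows, each a list of 2 entries, a list of its own where there are three numbers: the shift along the world's x, y, z in m, then the turn, a rotation vector about the world's x, y, z in rad. In form: [[[dx, dy, dz], [wx, wy, wz]], ...]. A call has exactly 10 rows; each row shifts and turns the commanded pose from where the row before left it; what a row does not reach is not made up. A row lasts 1/12 s, in which the tool goes at most 41.7 mm and 7.16 degrees, less where a joint would pass 70% of its speed; a pose out of reach is approached as far as the arm can. A call is refused whole if a number of a shift passes 0.0417 or a number of a turn 0.125, either way. A call with a gripper value outside its range is refused whole. "claw" is the opening, from 0 (shut) to 1 (fully open), set as the call begins (left out, the last holds). The fingers move at their own pace and stop on an object; "force" is the grip in N (left out, the last holds). Time passes only in rows, so rows that do not move let the fingers close, or fill a call up. It gives the time, the measured TCP pose, the force and the opening at its end, in the units of the state.
- env.state(): the state, without advancing time (a new reading comes with each control period).
- env.grab_frame(name): name is "scene" or "top" or "wrist"; returns the picture (420x560x3 uint8, red, green, blue); there is no depth.
- env.camera_params(name): a dict with "fov_y" (degrees; the focal length in pixels is half the picture's height over the tangent of half this angle, whatever the lens; pixels are square), "cx", "cy" (the principal point, pixels), "pose" (4x4, takes a point from camera to world coordinates). Camera axes: x right, y down, z forward; pixel columns grow to the right and rows downward; lengths in mm; the calibration is good to about 2 mm. A picture is of the moment at which its call begins: read the wrist's pose just before it. camera_params takes no time and is no camera call; for the wrist camera it gives the pose at the moment of the call.
- env.job_done(): hands the job in, once; it reports no verdict.
The state is a dict: "time_s": time; "qpos": joint angles; "qvel": joint speeds; "effort": joint torques, N m; "ee_pos": TCP position; "ee_rot": TCP orientation; "force": force on the tool from outside, world axes, zero at the start; "torque": the same for the moment, N m; "gripper_width": finger opening in mm.
Only numpy, scipy, OpenCV 4.12 (cv2) and the standard library are available. Lean on these libraries where they do the work, as an engineer would, in place of code of your own. Each camera call takes 0.05 s, during which the arm holds its last target.

### The job

First set the capping station's lever upright at its green mark, then stand every sauce bottle from the white nest plate upright in the yellow crate, and only when the plate is empty lift it by its blue handle straight up off its two locating pins, keeping it level so it does not cock on them, and lay it flat, right way up, in the middle of the metal wash tray. Then put every loose cap that was lying under the plate into the small white bin, and last of all tilt the lever to its blue mark, 35 degrees beyond upright on the side away from the robot. Let no bottle fall over, and leave the tall soy bottle, the spice jar and the tin where they are.

Things in the scene. Friction and masses are not known exactly. Their poses are not given: they have to be found in the camera images.
- station: Fixed capping station: dark bed 235 (x) x 150 x 8 mm; origin at its underside's centre, x roughly away from the robot. Aluminium rails (24 mm in x, 130 in y) at x = +-90 carry the nest plate on their tops, 34 mm up; a 12 mm locating pin in the middle of each (y = 0) reaches 60 mm up. Grey lever quadrant (36 mm radius, centre 40 mm up) at y = 124 to 156 mm.
- lever (a joint): Angle of the black-handled lever, rad: 0 upright (green mark), negative leans to the station's -x (towards the robot, where it starts), positive to +x (away); blue mark at +0.61; stops at +-0.9. Hinge along the station's y at x = 0, y = 140 mm, 40 mm above the station's origin. It stays where it is left (friction about 2.6 N at the handle).
- lever_grip (a point): Centre of the lever's black round handle (22 mm in diameter, 58 mm long, rounded end), on the lever's axis 86 mm from the hinge; the handle ends 24 mm beyond this point. Its z axis points along the lever, outward.
- nest_plate: Loose white nest plate, 210 (x) x 130 x 12 mm, 0.45 kg, on the station's rails with the pins through 14 mm holes at x = +-90 mm; origin at its underside's centre, z up. The pins stand 14 mm above its top; raised 26 mm it is clear of them. On top: grey discs for bottles at (+-50, +-42) mm, a blue bar handle in the middle.
- plate_handle (a point): Centre of the plate's blue bar handle: 84 mm long (along the plate's x), 14 mm wide (y), 14 mm high, 52 mm above the plate's underside, on two thin posts 64 mm apart that leave 33 mm free beneath the bar. Same axes as the plate.
- bottle1: Sauce bottle with a red screwed-on cap, about 0.16 kg, standing on one of the grey discs of the nest plate; may be absent. Body 48 mm in diameter up to 66 mm, narrow neck 22 mm, cap 34 mm in diameter from 88 to 112 mm (its top). Origin at the centre of its underside, z up.
- bottle2: Sauce bottle with a yellow screwed-on cap, about 0.16 kg, standing on one of the grey discs of the nest plate; may be absent. Body 48 mm in diameter up to 66 mm, narrow neck 22 mm, cap 34 mm in diameter from 88 to 112 mm (its top). Origin at the centre of its underside, z up.
- bottle3: Sauce bottle with a green screwed-on cap, about 0.16 kg, standing on one of the grey discs of the nest plate; may be absent. Body 48 mm in diameter up to 66 mm, narrow neck 22 mm, cap 34 mm in diameter from 88 to 112 mm (its top). Origin at the centre of its underside, z up.
- cap1: Loose red bottle cap, a solid disc 34 mm in diameter and 18 mm high, about 14 g, lying on the station's bed underneath the nest plate (out of reach until the plate is off); may be absent. Origin at the centre of its underside.
- cap2: Loose yellow bottle cap, a solid disc 34 mm in diameter and 18 mm high, about 14 g, lying on the station's bed underneath the nest plate (out of reach until the plate is off); may be absent. Origin at the centre of its underside.
- cap3: Loose green bottle cap, a solid disc 34 mm in diameter and 18 mm high, about 14 g, lying on the station's bed underneath the nest plate (out of reach until the plate is off); may be absent. Origin at the centre of its underside.
- wash_tray: Metal wash tray, fixed: 270 x 190 mm (long side along its x), floor 6 mm above its origin, rim 6 mm wide and 14 mm high, so 258 x 178 mm inside. Origin at the centre of its underside.
- crate: Yellow crate, loose, 0.7 kg: outside 210 x 120 mm (long side along its x), 60 mm high, walls and floor 5 mm thick. Origin at the centre of its underside. Room for three bottles in a row along its x.
- cap_bin: Small white open bin, loose, 0.35 kg: outside 110 x 110 mm, 55 mm high, walls and floor 4 mm thick. Origin at the centre of its underside.
- soy_bottle: Tall dark bottle with a red cap, 64 mm in diameter, 200 mm high, standing beyond the work. Leave it alone. Origin at the centre of its underside.
- spice_jar: Spice jar with a green lid, 68 mm in diameter, 100 mm high. Leave it alone. Origin at the centre of its underside.
- tin: Food tin, 74 mm in diameter, 85 mm high. Leave it alone. Origin at the centre of its underside.
Mind the look-alikes: they are no part of the job. What is meant by the nest_plate is not turquoise, and is the smaller of those in its own colour.

How it is judged:
By the outcome, as a careful person would: the job done as asked, in the order asked, and still so for the second after the job is handed in, with the robot touching nothing.
Of bottle1, bottle2, bottle3 only 2 to 3 are there at a start; the rules pass over those that are not, and their reading is None.
Of cap1, cap2, cap3 only 2 to 3 are there at a start; the rules pass over those that are not, and their reading is None.
At some moment in a run one of cap_bin, cap1, cap2, cap3 may be knocked a few centimetres aside while the robot is not near it.
It also fails if it takes over 210 s, if anything falls off the work surface, if the arm or the gripper's body presses on something with over 40 N, if the wrist force passes 120 N, or if a joint passes its speed limit or range.

## Working session

There is one attempt and no reset: what is moved stays moved. The work goes in short steps, Python scripts to look and compute and a tool call to move; the robot and the scene stay as the last step left them, time stands still between calls to the robot, and variables do not carry over. Pictures are saved under pics/ and viewed, and the job is handed in when it is done.

Besides the shell and the picture viewer there is one more tool, called after "Emit:" by a JSON object that holds its "op" and its "data". drive_tool: Moves the arm, as the interface text tells. Its arguments: {"type":"object","properties":{"motion":{"type":"array","items":{"type":"array"}},"claw":{"type":"number"},"force":{"type":"number"}},"required":["motion"]}

```bash
mkdir -p pics; ls; python3 - <<'E'
from workcell import env
import cv2
s=env.state(); print(s)
for n in ["scene","top","wrist"]:
    p=env.camera_params(n); print(n,p)
    f=env.grab_frame(n); cv2.imwrite(f"pics/a_{n}.png",f[:,:,::-1])
E
```

```text
pics
{'time_s': 0.0, 'qpos': array([ 6.56044358e+01,  1.83519793e+01,  8.97069636e+01, -1.49755511e-03,
        7.20412987e+01, -1.14441687e+00]), 'qvel': array([ 0.01334842,  0.01803595,  0.07609828,  0.09928549, -0.13286321,
       -0.07384693]), 'effort': array([ 1.78648785e-03, -4.12465167e+01, -2.31969559e+01,  7.31570623e-02,
        4.59411205e-02, -1.35876530e-04]), 'ee_pos': array([226.77653423, 527.85153522, 213.11309197]), 'ee_rot': array([-1.79999421e+02,  1.00249977e-01,  6.67493162e+01]), 'force': array([-0.49020034, -0.03084327,  0.44606758]), 'torque': array([-0.02096345,  0.00897157, -0.0221532 ]), 'gripper_width': 91.34837918577414}
scene {'fov_y': 51.93462962140256, 'cx': 280.9967244732369, 'cy': 207.7794972684322, 'pose': array([[ 4.01455736e-01,  7.05908847e-01, -5.83546049e-01,
         1.13596744e+03],
       [ 9.15697504e-01, -3.22022579e-01,  2.40415349e-01,
        -4.15704284e+02],
       [-1.82036820e-02, -6.30867782e-01, -7.75676781e-01,
         9.73370733e+02],
       [ 0.00000000e+00,  0.00000000e+00,  0.00000000e+00,
         1.00000000e+00]])}
top {'
[... 164 characters left out ...]
e+02],
       [-9.99922571e-01,  1.21815330e-02,  2.54209991e-03,
        -1.31345220e+02],
       [-4.21030885e-03, -1.38945060e-01, -9.90291141e-01,
         1.52702353e+03],
       [ 0.00000000e+00,  0.00000000e+00,  0.00000000e+00,
         1.00000000e+00]])}
wrist {'fov_y': 58.14612886439953, 'cx': 281.87259816385455, 'cy': 209.19707415340204, 'pose': array([[ 3.94675611e-01,  8.87735951e-01,  2.36972664e-01,
         1.60524399e+02],
       [ 9.18820093e-01, -3.81072289e-01, -1.02730456e-01,
         5.57684461e+02],
       [-8.93803716e-04,  2.58280451e-01, -9.66069568e-01,
         3.82737872e+02],
       [ 0.00000000e+00,  0.00000000e+00,  0.00000000e+00,
         1.00000000e+00]])}
```

View pics/a_scene.png

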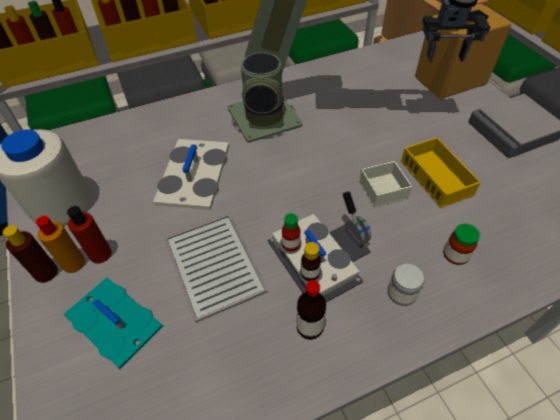

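View pics/a_top.png

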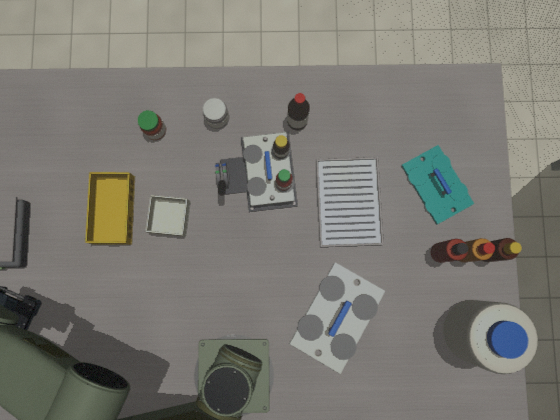

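View pics/a_wrist.png

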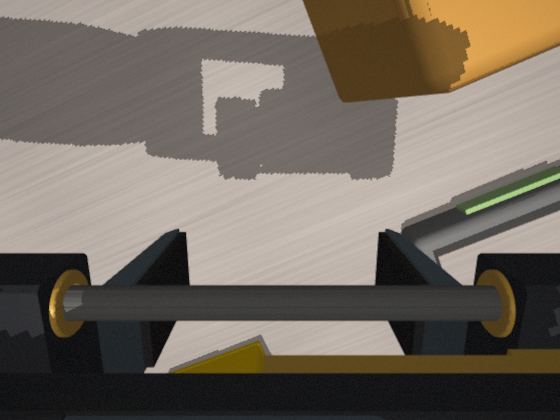

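```bash
cat > h.py <<'E'
import numpy as np, cv2
from workcell import env
def ray(p,uv):
    f=210/np.tan(np.radians(p['fov_y']/2))
    d=np.array([(uv[0]-p['cx'])/f,(uv[1]-p['cy'])/f,1.0]); T=p['pose']
    return T[:3,3],T[:3,:3]@d
def onz(p,uv,z):
    o,d=ray(p,uv); return (o+d*(z-o[2])/d[2])[:2]
def proj(p,X):
    f=210/np.tan(np.radians(p['fov_y']/2)); T=p['pose']
    c=T[:3,:3].T@(np.asarray(X,float)-T[:3,3]); return np.array([f*c[0]/c[2]+p['cx'],f*c[1]/c[2]+p['cy']])
def tri(l):
    A=np.zeros((3,3));b=np.zeros(3)
    for p,uv in l:
        o,d=ray(p,uv);d=d/np.linalg.norm(d);M=np.eye(3)-np.outer(d,d);A+=M;b+=M@o
    return np.linalg.solve(A,b)
def shot(n,name):
    p=env.camera_params(n); f=env.grab_frame(n); im=f[:,:,::-1].copy(); cv2.imwrite(f"pics/{name}.png",im); return p,im
def blobs(im,lo,hi,amin=15,roi=None):
    h=cv2.cvtColor(im,cv2.COLOR_BGR2HSV); m=cv2.inRange(h,np.array(lo),np.array(hi))
    if roi: 
        k=np.zeros_like(m);k[roi[1]:roi[3],roi[0]:roi[2]]=1;m*=k
    n,l,st,c=cv2.connectedComponentsWithStats(m)
    return [(c[i].round(1),st[i]) for i in range(1,n) if st[i][4]>=amin],l
E
python3 - <<'E'
import cv2
t=cv2.imread('pics/a_top.png'); cv2.imwrite('pics/a_topz.png',cv2.resize(t[90:260,80:400],None,fx=2.5,fy=2.5,interpolation=cv2.INTER_CUBIC))
t=cv2.imread('pics/a_scene.png'); cv2.imwrite('pics/a_scz.png',cv2.resize(t[120:350,160:480],None,fx=2.5,fy=2.5,interpolation=cv2.INTER_CUBIC))
E
```

```text
(no output)
```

View pics/a_topz.png

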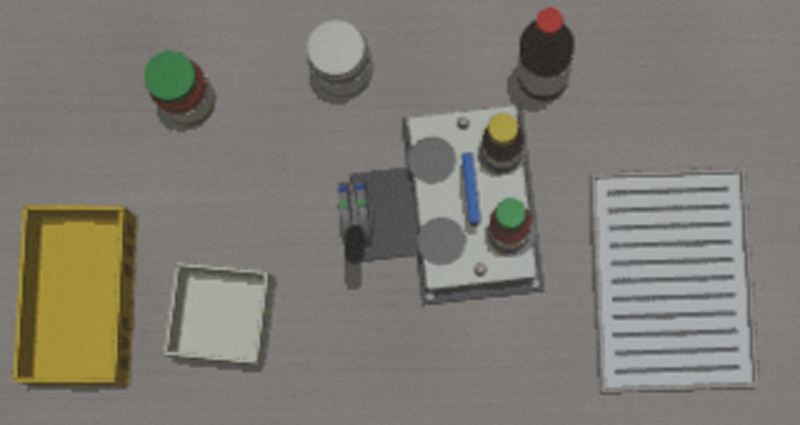

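View pics/a_scz.png

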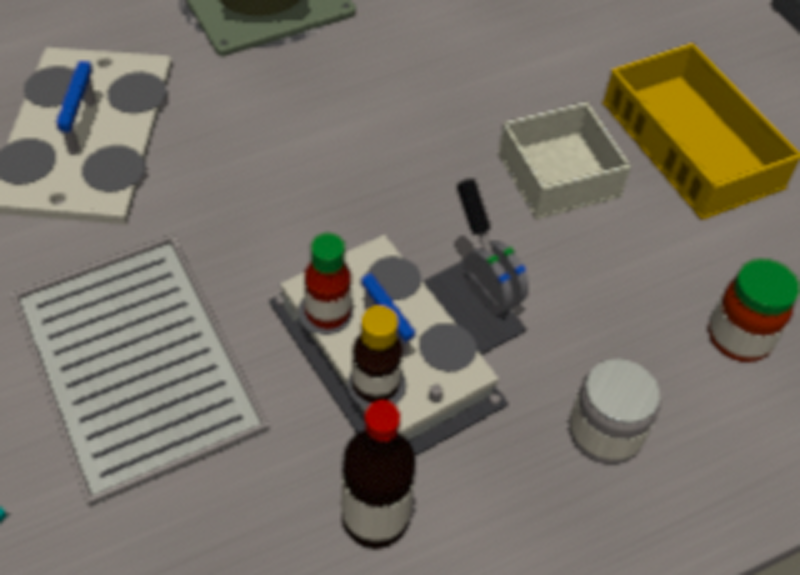

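```bash
cat > m.py <<'E'
from h import *
p=env.camera_params('top'); q=env.camera_params('scene')
def T(u,v,z): return onz(p,(u/2.5+80-.3,v/2.5+90-.3),z).round(1)
def S(u,v,z): return onz(q,(u/2.5+160-.3,v/2.5+120-.3),z).round(1)
print('pins T',T(463,122,60),T(480,268,60),' S',S(436,393,60))
print('tray T',[T(*c,14) for c in [(595,177),(741,171),(754,384),(603,390)]])
print('tray S',[S(*c,14) for c in [(20,297),(172,241),(266,428),(93,502)]])
print('crate T',[T(*c,60) for c in [(24,207),(126,207),(120,384),(15,382)]])
print('crate S',[S(*c,60) for c in [(608,72),(692,45),(798,153),(705,193)]])
print('bin T',[T(*c,55) for c in [(178,264),(268,272),(258,366),(165,355)]])
print('bin S',[S(*c,55) for c in [(503,124),(588,105),(629,160),(540,186)]])
a=cv2.imread('pics/a_top.png');b=cv2.imread('pics/a_scene.png')
for nm,lo,hi in [('yel',(18,120,80),(35,255,255)),('grn',(50,100,50),(75,255,255)),('blu',(105,120,60),(125,255,255))]:
    A,_=blobs(a,lo,hi,15,(200,90,310,260));B,_=blobs(b,lo,hi,15,(260,200,380,300))
    print(nm,[(x[0],x[1][4]) for x in A],[(x[0],x[1][4]) for x in B])
    if A and B: print(tri([(p,A[0][0]),(q,B[0][0])]).round(1), onz(p,A[0][0],158), onz(q,B[0][0],150))
# soy, jar, tin tops
print('soy',T(549,19,200),'tin',T(337,47,85),'jar',T(171,75,100))
print('leverT', T(356,232,90),T(352,258,80),tri([(p,(356/2.5+80,245/2.5+90)),(q,(473/2.5+160,207/2.5+120))]).round(1))
E
python3 m.py
```

```text
pins T [690.9 -96.3] [ 513.4 -114.8]  S [ 698.6 -102.4]
tray T [array([ 632.7, -256.6]), array([ 637.9, -435.8]), array([ 376.2, -441.2]), array([ 371.2, -260.1])]
tray S [array([ 384.9, -442.9]), array([ 380.3, -265.9]), array([ 642.4, -258.7]), array([ 647.3, -438.6])]
crate T [array([593.6, 426.1]), array([592.1, 304.8]), array([381.7, 305.7]), array([385.5, 428.3])]
crate S [array([389.7, 299.6]), array([392.2, 421.4]), array([592.3, 419.3]), array([597.7, 287.1])]
bin T [array([523.5, 242.7]), array([512.6, 135.9]), array([401.3, 146.2]), array([415.5, 255.4])]
bin S [array([409. , 141.9]), array([423.8, 249.8]), array([518.4, 243.1]), array([510. , 130.4])]
yel [(array([280.7, 141.1]), np.int32(108))] [(array([311.2, 250.1]), np.int32(198))]
[ 657.1 -144.6  146. ] [ 654.40964329 -142.70403906] [ 658.80852755 -147.79681428]
grn [(array([283.7, 174.9]), np.int32(94))] [(array([290.7, 220.5]), np.int32(169))]
[ 560.  -151.8  145.8] [ 558.06505892 -149.75159563] [ 562.30339002 -155.10744906]
blu [(array([267.7, 164.7]), np.int32(95))] [(array([314.3, 241.2]), np.int32(133))]
[ 603.1 -106.7   88. ] [ 587.47754173 -105.78394055] [ 639.71448683 -130.42740536]
soy [ 765.3 -194.9] tin [777.4  52. ] jar [740.5 244.6]
leverT [552.4  28.1] [523.7  33.8] [535.1  26.6  96.1]
```

Emit:
{"op": "drive_tool", "data": {"motion": [[[0.02,-0.028,0.006],[0,0,0.0256]],[[0.02,-0.028,0.006],[0,0,0.0256]],[[0.02,-0.028,0.006],[0,0,0.0256]],[[0.02,-0.028,0.006],[0,0,0.0256]],[[0.02,-0.028,0.006],[0,0,0.0256]],[[0.02,-0.028,0.006],[0,0,0.0256]],[[0.02,-0.028,0.006],[0,0,0.0256]],[[0.02,-0.028,0.006],[0,0,0.0256]],[[0.02,-0.028,0.006],[0,0,0.0256]],[[0.02,-0.028,0.006],[0,0,0.0256]]]}}

```text
time_s: 0.98
ee_pos: [427.5, 246.7, 274.2]
ee_rot: [-180.0, 0.0, 81.5]
force: [1.1, 0.5, 0.2]
gripper_width: 91.4
```

Emit:
{"op": "drive_tool", "data": {"motion": [[[0.02,-0.028,0.006],[0,0,0.0256]],[[0.02,-0.028,0.006],[0,0,0.0256]],[[0.02,-0.028,0.006],[0,0,0.0256]],[[0.02,-0.028,0.006],[0,0,0.0256]],[[0.02,-0.028,0.006],[0,0,0.0256]],[[0.02,-0.028,0.006],[0,0,0.0256]],[[0.02,-0.028,0.006],[0,0,0.0256]],[[0.02,-0.028,0.006],[0,0,0.0256]],[[0.02,-0.028,0.006],[0,0,0.0256]],[[0.02,-0.028,0.006],[0,0,0.0256]]]}}

```text
time_s: 1.82
ee_pos: [627.6, -33.3, 333.9]
ee_rot: [-180.0, -0.0, 96.1]
force: [0.0, 0.2, 0.2]
gripper_width: 90.8
```

```bash
python3 - <<'E'
from h import *
s=env.state(); print(s['ee_pos'],s['ee_rot'],s['time_s'])
p,im=shot('wrist','b_w'); np.save('b_w.npy',p,allow_pickle=True)
p2,im=shot('top','b_t')
E
```

```text
[627.58275872 -33.26859764 333.92416981] [-1.79967377e+02 -1.80489878e-02  9.61425144e+01] 1.8167
```

View pics/b_w.png

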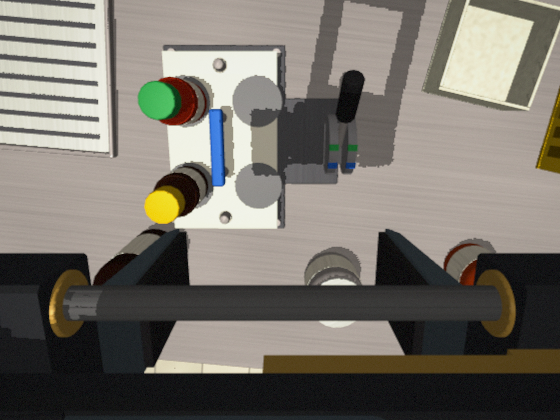

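```bash
python3 - <<'E'
from h import *
p=np.load('b_w.npy',allow_pickle=True).item(); im=cv2.imread('pics/b_w.png')
cv2.imwrite('pics/b_wz.png',cv2.resize(im[40:240,130:400],None,fx=2.9,fy=2.9,interpolation=cv2.INTER_CUBIC))
print(p['pose'][:3,3])
a=onz(p,(219.5,64.5),60);b=onz(p,(224.5,217.5),60);print('pins',a,b,(a+b)/2,np.degrees(np.arctan2(*(b-a)[::-1])))
A,_=blobs(im,(105,120,60),(125,255,255),200); print([(x[0],x[1]) for x in A],onz(p,A[0][0],93))
for nm,lo,hi in [('yel',(18,120,100),(35,255,255)),('grn',(50,100,60),(75,255,255))]:
    A,l=blobs(im,lo,hi,200,(130,40,300,240)); print(nm,[(x[0],x[1]) for x in A],[onz(p,x[0],158) for x in A],[np.linalg.norm(onz(p,(x[1][0],x[0][1]),158)-onz(p,(x[1][0]+x[1][2],x[0][1]),158)) for x in A])
for c in [(163,45),(280,45),(285,228),(172,228)]: print('plate',onz(p,c,46))
E
```

```text
[555.80520987 -40.21118728 503.47647325]
pins [ 516.70489251 -113.20721488] [691.43677453 -95.75877117] [ 604.07083352 -104.48299302] 5.702559472275838
[(array([216.8, 146.7]), array([209, 109,  16,  77, 994], dtype=int32))] [ 602.96070918 -105.28192197]
yel [(array([161.9, 205.6]), array([ 144,  187,   36,   37, 1014], dtype=int32))] [array([ 656.10210877, -143.03169335])] [np.float64(33.97618940156985)]
grn [(array([156.9,  99.7]), array([ 138,   81,   39,   39, 1171], dtype=int32))] [array([ 560.24022285, -149.86300322])] [np.float64(34.25065906966878)]
plate [ 501.73427978 -179.91675527]
plate [487.64428778 -49.28884056]
plate [701.37173862 -20.15047439]
plate [ 716.70842467 -162.85928294]
```

View pics/b_wz.png

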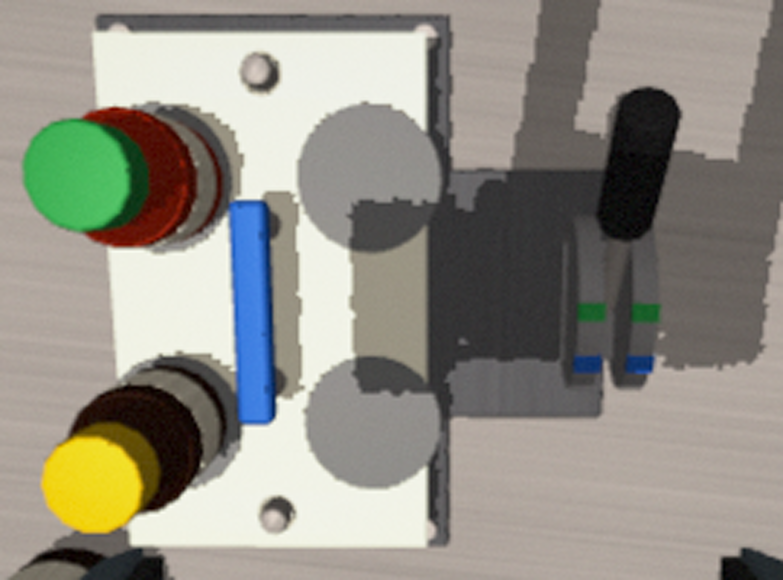

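```bash
cat >> h.py <<'E'
C=np.array([603.5,-105,0]); YAW=np.radians(5.8)
Rs=np.array([[np.cos(YAW),-np.sin(YAW),0],[np.sin(YAW),np.cos(YAW),0],[0,0,1]])
def onlev(p,uv,y=140):
    o,d=ray(p,uv); o=Rs.T@(o-C); d=Rs.T@d; t=(y-o[1])/d[1]; return (o+d*t)
E
python3 - <<'E'
from h import *
p=np.load('b_w.npy',allow_pickle=True).item()
for n in ['b_w']:
  for uv in [(353.5,75),(345.5,121)]:
    o=onlev(p,uv); print(o, onz(p,uv,100))
def lv(th,r): return C+Rs@np.array([r*np.sin(th),140,40+r*np.cos(th)])
q=env.camera_params('scene');t=env.camera_params('top')
for th in [-.6,-.7,-.8,-.9]:
  print(th,[ [proj(c,lv(th,r)).round(1) for r in (52,86,110)] for c in (p,q,t)], lv(th,86))
E
```

```text
[-73.08420624 140.         109.76597883] [515.67061033  28.56231372]
[-27.82643855 140.          75.27666523] [561.32961902  27.33247212]
-0.6 [[array([346.7, 119.8]), array([352.4, 100.9]), array([357. ,  85.4])], [array([354.9, 212.1]), array([351.8, 200.4]), array([349.6, 192. ])], [array([221.3, 180.4]), array([220.8, 185. ]), array([220.5, 188.4])]] [541.04145464  29.37608096 110.97886288]
-0.7 [[array([346.4, 115.8]), array([351.8,  93.9]), array([356.2,  76.2])], [array([353.8, 211.8]), array([350.1, 200. ]), array([347.4, 191.5])], [array([221.5, 182. ]), array([221.3, 187.7]), array([221.1, 191.8])]] [534.23301995  28.68450539 105.77642811]
-0.8 [[array([346.1, 112.2]), array([351.1,  87.7]), array([355.1,  68. ])], [array([352.8, 211.6]), array([348.4, 199.8]), array([345.3, 191.4])], [array([221.8, 183.5]), array([221.7, 190.2]), array([221.7, 195.1])]] [527.97531708  28.04887111  99.916777  ]
-0.9 [[array([345.6, 108.9]), array([350.3,  82.2]), array([354.,  61.])], [array([351.9, 211.7]), array([347., 200.]), array([343.4, 191.7])], [array([222.1, 184.9]), array([222.2, 192.5]), array([222.2, 198.1])]] [522.33087092  27.47552918  93.45845727]
```

Emit:
{"op": "drive_tool", "data": {"motion": [[[-0.0095,0.0062,-0.0154],[0,0,0]],[[-0.0095,0.0062,-0.0154],[0,0,0]],[[-0.0095,0.0062,-0.0154],[0,0,0]],[[-0.0095,0.0062,-0.0154],[0,0,0]],[[-0.0095,0.0062,-0.0154],[0,0,0]],[[-0.0095,0.0062,-0.0154],[0,0,0]],[[-0.0095,0.0062,-0.0154],[0,0,0]],[[-0.0095,0.0062,-0.0154],[0,0,0]],[[-0.0095,0.0062,-0.0154],[0,0,0]],[[-0.0095,0.0062,-0.0154],[0,0,0]]]}}

```text
time_s: 2.75
ee_pos: [530.7, 31.2, 179.1]
ee_rot: [-180.0, -0.0, 96.1]
force: [0.3, -0.2, 0.3]
gripper_width: 91.5
```

Emit:
{"op": "drive_tool", "data": {"motion": [[[0,0,-0.0117],[0,0,0]],[[0,0,-0.0117],[0,0,0]],[[0,0,-0.0117],[0,0,0]],[[0,0,-0.0117],[0,0,0]],[[0,0,-0.0117],[0,0,0]],[[0,0,-0.0117],[0,0,0]],[[0,0,-0.0117],[0,0,0]],[[0,0,-0.0117],[0,0,0]],[[0,0,0],[0,0,0]],[[0,0,0],[0,0,0]]]}}

```text
time_s: 3.58
ee_pos: [531.1, 30.7, 86.0]
ee_rot: [-179.9, -0.0, 96.1]
force: [-0.6, 0.4, 0.0]
gripper_width: 91.1
```

```bash
python3 - <<'E'
from h import *
p,im=shot('wrist','c_w');p,im=shot('scene','c_s')
cv2.imwrite('pics/c_sz.png',cv2.resize(im[100:300,260:440],None,fx=3,fy=3,interpolation=cv2.INTER_CUBIC))
E
```

```text
(no output)
```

View pics/c_w.png

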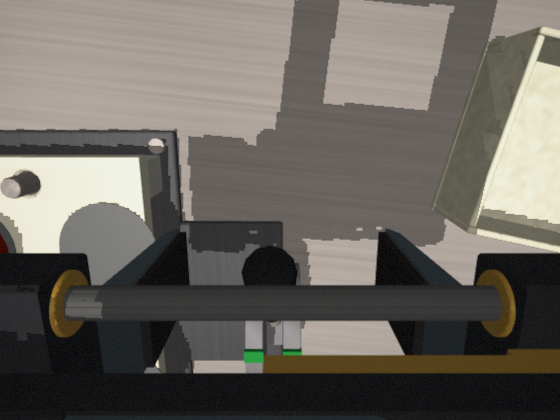

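View pics/c_sz.png

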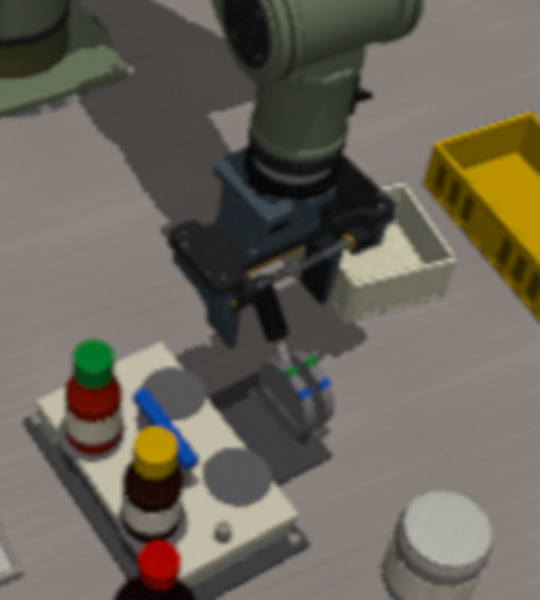

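Emit:
{"op": "drive_tool", "data": {"motion": [[[0.001,-0.0035,0],[0,0,0]],[[0,0,0],[0,0,0]],[[0,0,0],[0,0,0]],[[0,0,0],[0,0,0]],[[0,0,0],[0,0,0]],[[0,0,0],[0,0,0]],[[0,0,0],[0,0,0]],[[0,0,0],[0,0,0]],[[0,0,0],[0,0,0]],[[0,0,0],[0,0,0]]], "claw": 0.1, "force": 10}}

```text
time_s: 4.52
ee_pos: [533.0, 26.8, 86.4]
ee_rot: [-180.0, -0.0, 96.1]
force: [0.1, -0.0, -0.3]
gripper_width: 27.6
```

Emit:
{"op": "drive_tool", "data": {"motion": [[[0,0,0],[0,0,0]],[[0,0,0],[0,0,0]],[[0,0,0],[0,0,0]],[[0,0,0],[0,0,0]],[[0,0,0],[0,0,0]],[[0.0048,0.0005,0.0039],[0,0,0]],[[0.0051,0.0005,0.0035],[0,0,0]],[[0.0053,0.0005,0.0032],[0,0,0]],[[0.0055,0.0006,0.0028],[0,0,0]],[[0,0,0],[0,0,0]]]}}

```text
time_s: 5.35
ee_pos: [552.3, 27.9, 99.2]
ee_rot: [-179.7, 0.1, 96.1]
force: [-2.4, -4.8, 0.7]
gripper_width: 21.8
```

Emit:
{"op": "drive_tool", "data": {"motion": [[[0.0057,0.0006,0.0024],[0,0,0]],[[0.0058,0.0006,0.002],[0,0,0]],[[0.006,0.0006,0.0015],[0,0,0]],[[0.0061,0.0006,0.0011],[0,0,0]],[[0.0061,0.0006,0.0007],[0,0,0]],[[0.0062,0.0006,0.0002],[0,0,0]],[[0,0,0],[0,0,0]],[[0,0,0],[0,0,0]],[[0,0,0],[0,0,0]],[[0,0,0],[0,0,0]]]}}

```text
time_s: 6.18
ee_pos: [588.9, 31.8, 107.6]
ee_rot: [-179.9, 0.1, 96.1]
force: [-1.5, -4.7, 1.3]
gripper_width: 21.8
```

```bash
python3 - <<'E'
from h import *
print(env.state()['ee_pos'],env.state()['force'],env.state()['gripper_width'])
p,im=shot('scene','d_s')
cv2.imwrite('pics/d_sz.png',cv2.resize(im[120:280,270:410],None,fx=3.7,fy=3.7,interpolation=cv2.INTER_CUBIC))
E
```

```text
[588.86984721  31.78113124 107.62055985] [-1.51021421 -4.70907326  1.25233097] 21.790356984319043
```

View pics/d_sz.png

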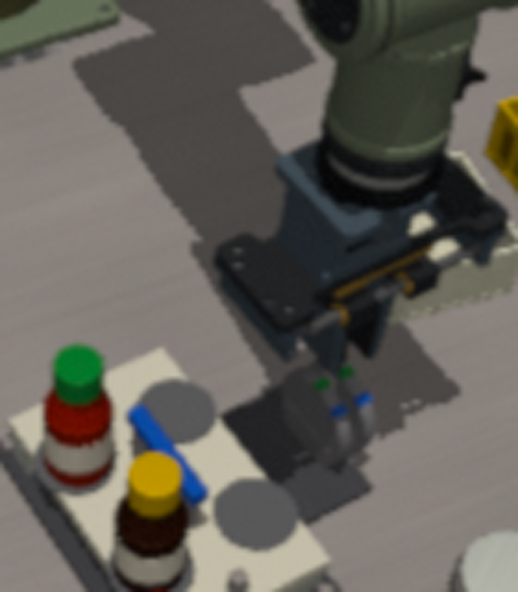

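Emit:
{"op": "drive_tool", "data": {"motion": [[[0,0,0],[0,0,0]],[[0,0,0],[0,0,0]],[[0,0,0],[0,0,0]],[[0,0,0],[0,0,0]],[[0,0,0],[0,0,0]],[[0,0,0.01],[0,0,0]],[[0,0,0.015],[0,0,0]],[[0,0,0.02],[0,0,0]],[[0,0,0.02],[0,0,0]],[[0.01,0,0.02],[0,0,0]]], "claw": 1}}

```text
time_s: 7.07
ee_pos: [598.3, 32.7, 194.5]
ee_rot: [-179.9, -0.0, 96.1]
force: [-0.3, -0.1, -0.7]
gripper_width: 85.6
```

Emit:
{"op": "drive_tool", "data": {"motion": [[[0.01,-0.006,0.02],[0,0,0]],[[0.01,-0.006,0.02],[0,0,0]],[[0.01,-0.006,0.02],[0,0,0]],[[0.01,-0.006,0.01],[0,0,0]],[[0.01,-0.006,0],[0,0,0]],[[0.01,0,0],[0,0,0]],[[0,0,0],[0,0,0]],[[0,0,0],[0,0,0]],[[0,0,0],[0,0,0]],[[0,0,0],[0,0,0]]]}}

```text
time_s: 7.9
ee_pos: [658.9, 2.8, 262.9]
ee_rot: [-180.0, -0.0, 96.1]
force: [0.1, 0.7, -0.3]
gripper_width: 91.3
```

```bash
python3 - <<'E'
from h import *
s=env.state();print(s['ee_pos'],s['force'])
p,im=shot('wrist','e_w');np.save('e_w.npy',p,allow_pickle=True);q,im2=shot('scene','e_s')
cv2.imwrite('pics/e_sz.png',cv2.resize(im2[160:280,270:410],None,fx=4,fy=4,interpolation=cv2.INTER_CUBIC))
def lv(th,r): return C+Rs@np.array([r*np.sin(th),140,40+r*np.cos(th)])
for th in [-.05,0,.05]: print(th,[[proj(c,lv(th,r)).round(1) for r in (40,57,86,110)] for c in (p,q)])
E
```

```text
[658.94142104   2.76631299 262.85258326] [ 0.14530601  0.73434697 -0.27734765]
-0.05 [[array([323.6, 113.2]), array([325.7, 112.4]), array([329.9, 110.9]), array([334.1, 109.4])], [array([360.9, 219.9]), array([361.6, 215.7]), array([362.7, 208.2]), array([363.6, 201.8])]]
0 [[array([323.5, 115.4]), array([325.6, 115.8]), array([329.7, 116.5]), array([333.8, 117.2])], [array([361.4, 220.4]), array([362.2, 216.4]), array([363.7, 209.3]), array([365. , 203.2])]]
0.05 [[array([323.4, 117.7]), array([325.5, 119.2]), array([329.5, 122.1]), array([333.5, 124.9])], [array([361.9, 221. ]), array([362.9, 217.2]), array([364.7, 210.5]), array([366.3, 204.7])]]
```

View pics/e_w.png

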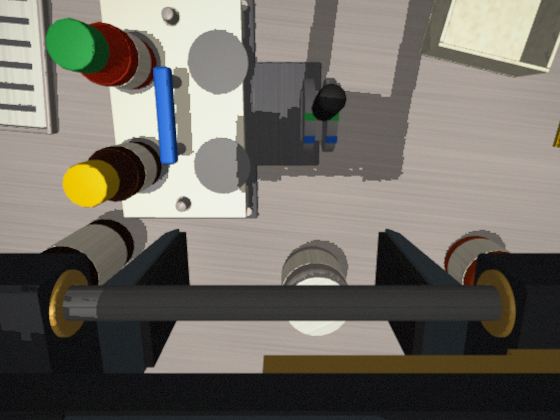

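View pics/e_sz.png

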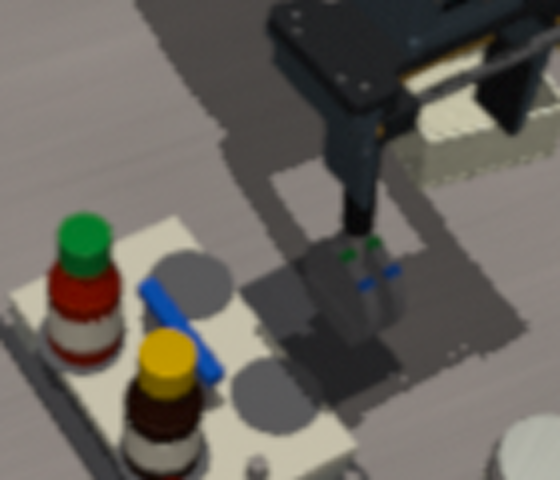

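```bash
python3 - <<'E'
from h import *
p=np.load('e_w.npy',allow_pickle=True).item();im=cv2.imread('pics/e_w.png')
cv2.imwrite('pics/e_wz.png',cv2.resize(im[60:160,280:380],None,fx=6,fy=6,interpolation=cv2.INTER_CUBIC))
h=cv2.cvtColor(im,cv2.COLOR_BGR2HSV)
m=(h[60:160,280:380,2]<22).astype(np.uint8)
n,l,st,c=cv2.connectedComponentsWithStats(m); print(st,c)
A,_=blobs(im,(50,100,40),(75,255,255),10,(290,90,350,160));print(A)
A,_=blobs(im,(105,120,40),(125,255,255),10,(290,90,350,160));print(A)
for th in (0,.61): print(th,[proj(p,C+Rs@np.array([36.*np.sin(th),y,40+36*np.cos(th)])) for y in (127,153)])
E
```

```text
[[   0    0  100  100 9629]
 [  44   26    1    1    1]
 [  32   31   34   30  359]
 [  64   33    1    1    1]
 [  45   39    1    1    1]
 [  55   38    1    1    1]
 [  56   41    1    1    1]
 [  54   42    1    1    1]
 [  58   42    1    1    1]
 [  50   45    2    2    2]
 [  53   44    1    1    1]
 [  55   45    1    1    1]
 [  47   46    1    1    1]] [[49.67795202 49.52788452]
 [44.         26.        ]
 [44.62116992 49.05013928]
 [64.         33.        ]
 [45.         39.        ]
 [55.         38.        ]
 [56.         41.        ]
 [54.         42.        ]
 [58.         42.        ]
 [50.5        45.5       ]
 [53.         44.        ]
 [55.         45.        ]
 [47.         46.        ]]
[(array([309.1, 116.7]), array([304, 113,  12,   8,  87], dtype=int32)), (array([334.8, 117.5]), array([329, 113,  10,   8,  48], dtype=int32))]
[(array([308.8, 139.4]), array([303, 136,  12,   8,  89], dtype=int32)), (array([330.7, 139.3]), array([325, 136,  12,   8,  85], dtype=int32))]
0 [array([308.8321525 , 115.27382398]), array([337.21035464, 115.42982709])]
0.61 [array([307.83625316, 137.59693079]), array([335.29430358, 137.74449767])]
```

View pics/e_wz.png

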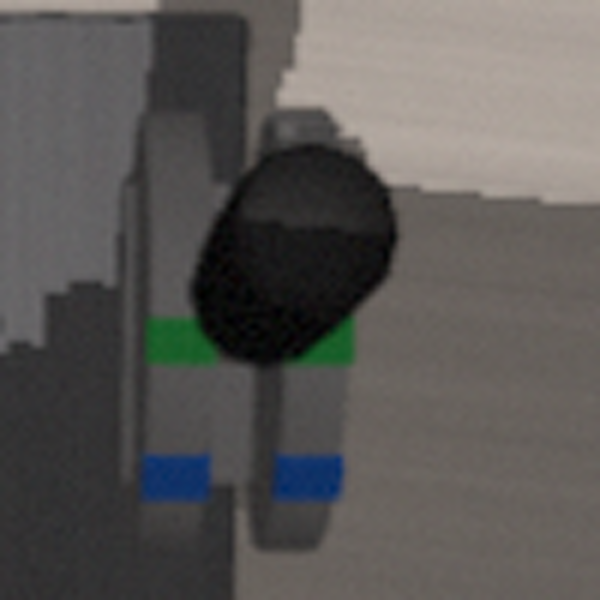

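Emit:
{"op": "drive_tool", "data": {"motion": [[[-0.0068,0.0031,-0.0033],[0,0,-0.1208]],[[-0.0068,0.0031,-0.0033],[0,0,-0.1208]],[[-0.0068,0.0031,-0.0033],[0,0,-0.1208]],[[-0.0068,0.0031,-0.0033],[0,0,-0.1208]],[[-0.0068,0.0031,-0.0033],[0,0,-0.1208]],[[-0.0068,0.0031,-0.0033],[0,0,-0.1208]],[[-0.0068,0.0031,-0.0033],[0,0,-0.1208]],[[-0.0068,0.0031,-0.0033],[0,0,-0.1208]],[[-0.0068,0.0031,-0.0033],[0,0,-0.1208]],[[-0.0068,0.0031,-0.0033],[0,0,-0.1208]]]}}

```text
time_s: 8.83
ee_pos: [590.9, 33.8, 229.7]
ee_rot: [-180.0, -0.0, 26.5]
force: [-0.0, 0.8, 0.7]
gripper_width: 91.4
```

Emit:
{"op": "drive_tool", "data": {"motion": [[[0,0,-0.007],[0,0,-0.1208]],[[0,0,-0.01],[0,0,-0.1208]],[[0,0,-0.01],[0,0,-0.1208]],[[0,0,0],[0,0,0]],[[0,0,0],[0,0,0]],[[0,0,0],[0,0,0]],[[0,0,0],[0,0,0]],[[0,0,0],[0,0,0]],[[0,0,0],[0,0,0]],[[0,0,0],[0,0,0]]]}}

```text
time_s: 9.67
ee_pos: [591.7, 33.5, 203.0]
ee_rot: [180.0, -0.0, 6.1]
force: [0.2, -0.7, -0.1]
gripper_width: 91.0
```

Emit:
{"op": "drive_tool", "data": {"motion": [[[-0.0008,0.0005,-0.015],[0,0,0]],[[0,0,-0.015],[0,0,0]],[[0,0,-0.015],[0,0,0]],[[0,0,-0.015],[0,0,0]],[[0,0,-0.015],[0,0,0]],[[0,0,-0.015],[0,0,0]],[[0,0,-0.006],[0,0,0]],[[0,0,0],[0,0,0]],[[0,0,0],[0,0,0]],[[0,0,0],[0,0,0]]]}}

```text
time_s: 10.5
ee_pos: [591.6, 34.1, 107.7]
ee_rot: [180.0, -0.1, 6.1]
force: [-0.5, -0.0, 0.5]
gripper_width: 91.4
```

Emit:
{"op": "drive_tool", "data": {"motion": [[[0,0,0],[0,0,0]],[[0,0,0],[0,0,0]],[[0,0,0],[0,0,0]],[[0,0,0],[0,0,0]],[[0,0,0],[0,0,0]],[[0,0,0],[0,0,0]],[[0,0,0],[0,0,0]],[[0,0,0],[0,0,0]],[[0,0,0],[0,0,0]],[[0,0,0],[0,0,0]]], "claw": 0.1, "force": 15}}

```text
time_s: 11.33
ee_pos: [590.4, 34.0, 106.7]
ee_rot: [-180.0, 0.0, 6.1]
force: [-3.4, -0.6, 2.0]
gripper_width: 27.3
```

Emit:
{"op": "drive_tool", "data": {"motion": [[[0,0,0],[0,0,0]],[[0,0,0],[0,0,0]],[[0,0,0],[0,0,0]],[[0,0,0],[0,0,0]],[[0,0,0],[0,0,0]],[[0,0,0],[0,0,0]],[[0,0,0],[0,0,0]],[[0,0,0],[0,0,0]],[[0,0,0],[0,0,0]],[[0,0,0],[0,0,0]]]}}

```text
time_s: 12.17
ee_pos: [590.4, 34.0, 106.7]
ee_rot: [180.0, 0.0, 6.1]
force: [-5.6, -0.8, 4.6]
gripper_width: 21.5
```

Emit:
{"op": "drive_tool", "data": {"motion": [[[0,0,0],[0,0,0]],[[0,0,0],[0,0,0]],[[0,0,0],[0,0,0]],[[0,0,0],[0,0,0]],[[0,0,0],[0,0,0]],[[0,0,0.01],[0,0,0]],[[0,0,0.015],[0,0,0]],[[0,0,0.02],[0,0,0]],[[0,0,0.02],[0,0,0]],[[0,0,0.02],[0,0,0]]], "claw": 1}}

```text
time_s: 13.0
ee_pos: [591.0, 34.0, 193.3]
ee_rot: [180.0, -0.1, 6.1]
force: [-0.4, -0.3, 0.7]
gripper_width: 85.6
```

Emit:
{"op": "drive_tool", "data": {"motion": [[[0,-0.01,0.02],[0,0,0]],[[0,-0.01,0.02],[0,0,0]],[[0,-0.01,0.02],[0,0,0]],[[0,-0.01,0.01],[0,0,0]],[[0,-0.01,0],[0,0,0]],[[0,-0.01,0],[0,0,0]],[[0,-0.01,0],[0,0,0]],[[0,0,0],[0,0,0]],[[0,0,0],[0,0,0]],[[0,0,0],[0,0,0]]]}}

```text
time_s: 13.83
ee_pos: [590.5, -35.8, 260.7]
ee_rot: [-180.0, 0.1, 6.1]
force: [0.6, 1.0, -0.3]
gripper_width: 91.1
```

```bash
sed -i 's/C=np.array(\[603.5/C=np.array([605/' h.py; python3 - <<'E'
from h import *
s=env.state();print(s['ee_pos'],s['force'])
p,im=shot('wrist','f_w');np.save('f_w.npy',p,allow_pickle=True)
c=proj(p,C+Rs@np.array([0,140,90])).astype(int); print(c)
x,y=max(c[0]-50,0),max(c[1]-60,0)
cv2.imwrite('pics/f_wz.png',cv2.resize(im[y:y+100,x:x+100],None,fx=6,fy=6,interpolation=cv2.INTER_CUBIC)); print('origin',x,y)
def lv(th,r): return C+Rs@np.array([r*np.sin(th),140,40+r*np.cos(th)])
for th in [-.05,0,.05]: print(th,[proj(p,lv(th,r)).round(1) for r in (36,57,86,99)])
print([proj(p,C+Rs@np.array([0,y,76])).round(1) for y in (128,152)])
E
```

```text
[590.48010764 -35.83002696 260.7096233 ] [ 0.64839184  1.04208098 -0.31953867]
[290 113]
origin 240 53
-0.05 [array([288.1, 113. ]), array([287.3, 113.2]), array([285.9, 113.6]), array([285.2, 113.8])]
0 [array([290.1, 113. ]), array([290.6, 113.2]), array([291.4, 113.7]), array([291.8, 113.9])]
0.05 [array([292.1, 113. ]), array([293.9, 113.3]), array([296.9, 113.7]), array([298.4, 113.9])]
[array([290. , 126.5]), array([290.2,  99.2])]
```

View pics/f_w.png

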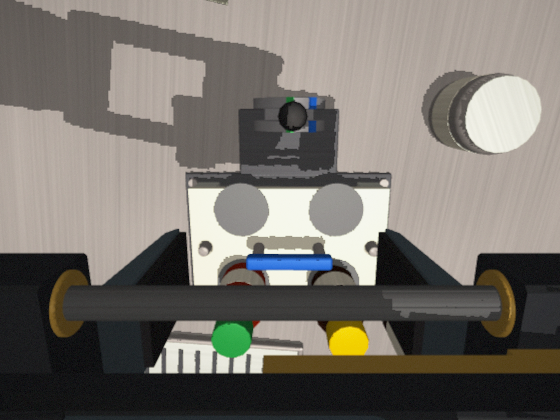

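View pics/f_wz.png

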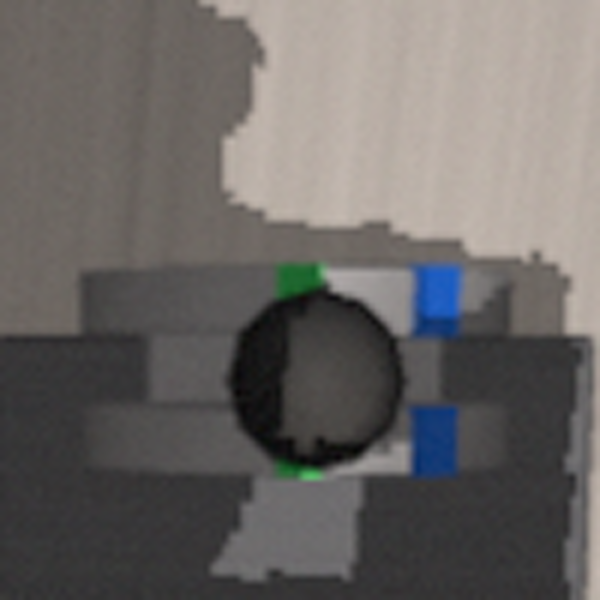

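Emit:
{"op": "drive_tool", "data": {"motion": [[[-0.004,-0.0144,-0.005],[0,0,0]],[[-0.004,-0.0144,-0.005],[0,0,0]],[[-0.004,-0.0144,-0.005],[0,0,0]],[[-0.004,-0.0144,-0.005],[0,0,0]],[[-0.004,-0.0144,-0.005],[0,0,0]],[[-0.004,-0.0144,-0.005],[0,0,0]],[[-0.004,-0.0144,-0.005],[0,0,0]],[[-0.0025,-0.0144,0],[0,0,0]],[[0,0,0],[0,0,0]],[[0,0,0],[0,0,0]]]}}

```text
time_s: 14.72
ee_pos: [559.9, -151.6, 226.4]
ee_rot: [-180.0, 0.0, 6.0]
force: [-0.0, 0.3, 0.8]
gripper_width: 91.0
```

```bash
python3 - <<'E'
from h import *
p,im=shot('wrist','g_w');p,im=shot('top','g_t');p,im=shot('scene','g_s')
E
```

```text
(no output)
```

View pics/g_w.png

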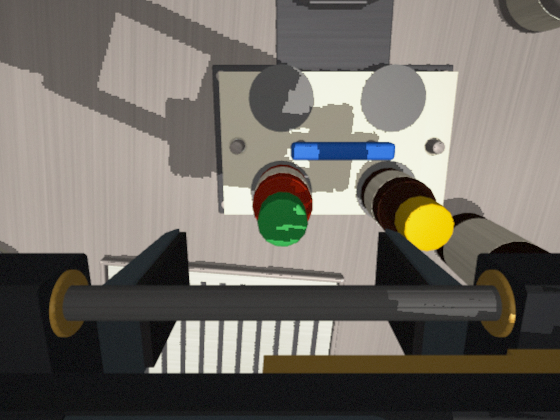

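View pics/g_s.png

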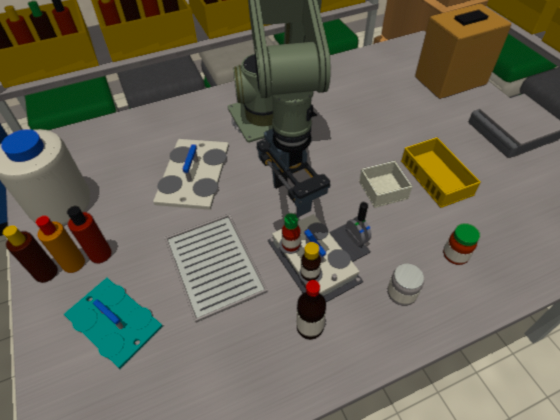

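Emit:
{"op": "drive_tool", "data": {"motion": [[[0,0,-0.014],[0,0,0]],[[0,0,-0.014],[0,0,0]],[[0,0,-0.014],[0,0,0]],[[0,0,-0.014],[0,0,0]],[[0,0,-0.014],[0,0,0]],[[0,0,-0.014],[0,0,0]],[[0,0,-0.014],[0,0,0]],[[0,0,0],[0,0,0]],[[0,0,0],[0,0,0]],[[0,0,0],[0,0,0]]]}}

```text
time_s: 15.7
ee_pos: [561.0, -150.9, 129.5]
ee_rot: [180.0, -0.1, 6.1]
force: [-0.3, -0.8, 0.6]
gripper_width: 91.0
```

Emit:
{"op": "drive_tool", "data": {"motion": [[[0,0,0],[0,0,0]],[[0,0,0],[0,0,0]],[[0,0,0],[0,0,0]],[[0,0,0],[0,0,0]],[[0,0,0],[0,0,0]],[[0,0,0],[0,0,0]],[[0,0,0],[0,0,0]],[[0,0,0],[0,0,0]],[[0,0,0],[0,0,0]],[[0,0,0],[0,0,0]]], "claw": 0.2, "force": 25}}

```text
time_s: 16.53
ee_pos: [560.3, -151.2, 128.6]
ee_rot: [-180.0, -0.0, 6.1]
force: [-0.5, 0.0, 0.6]
gripper_width: 33.6
```

Emit:
{"op": "drive_tool", "data": {"motion": [[[0,0,0],[0,0,0]],[[0,0,0],[0,0,0]],[[0,0,0.006],[0,0,0]],[[0,0,0.012],[0,0,0]],[[0,0,0.016],[0,0,0]],[[0,0,0.018],[0,0,0]],[[0,0,0.02],[0,0,0]],[[0,0,0.02],[0,0,0]],[[0,0.005,0.018],[0,0,0]],[[-0.003,0.012,0.012],[0,0,0]]]}}

```text
time_s: 17.37
ee_pos: [558.1, -135.0, 252.7]
ee_rot: [179.9, -0.2, 6.0]
force: [-0.5, 0.6, -1.4]
gripper_width: 33.6
```

Emit:
{"op": "drive_tool", "data": {"motion": [[[-0.004,0.02,0.004],[0,0,0]],[[-0.005,0.026,0],[0,0,0]],[[-0.005,0.028,0],[0,0,0]],[[-0.005,0.028,0],[0,0,0]],[[-0.005,0.028,0],[0,0,0]],[[-0.005,0.028,0],[0,0,0]],[[-0.005,0.028,0],[0,0,0]],[[-0.005,0.028,0],[0,0,0]],[[-0.005,0.028,0],[0,0,0]],[[-0.005,0.028,0],[0,0,0]]]}}

```text
time_s: 18.2
ee_pos: [506.9, 137.6, 254.6]
ee_rot: [-180.0, 0.1, 6.1]
force: [0.7, -0.1, -0.9]
gripper_width: 33.2
```

Emit:
{"op": "drive_tool", "data": {"motion": [[[-0.005,0.028,0],[0,0,0]],[[-0.005,0.028,0],[0,0,0]],[[-0.005,0.028,0],[0,0,0]],[[-0.003,0.026,0],[0,0,0]],[[0,0.02,0],[0,0,0]],[[0,0.015,0],[0,0,0]],[[0,0.008,0],[0,0,0]],[[0,0,0],[0,0,0]],[[0,0,0],[0,0,0]],[[0,0,0],[0,0,0]]]}}

```text
time_s: 19.03
ee_pos: [490.3, 287.8, 254.6]
ee_rot: [180.0, 0.0, 6.1]
force: [0.7, -0.6, -2.1]
gripper_width: 33.4
```

```bash
python3 - <<'E'
from h import *
s=env.state();print(s['ee_pos'],s['force'])
p,im=shot('wrist','i_w');np.save('i_w.npy',p,allow_pickle=True)
E
```

```text
[490.25197323 287.79380011 254.61028195] [ 0.72083041 -0.5613511  -2.12062946]
```

View pics/i_w.png

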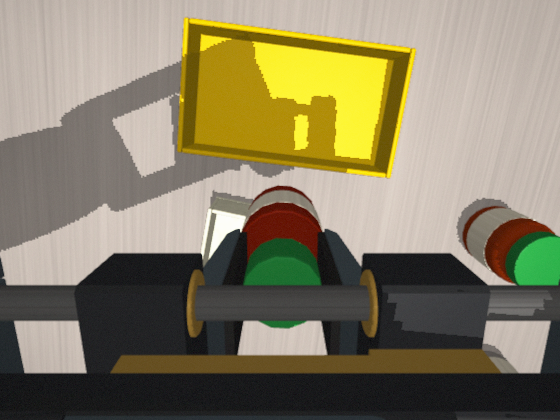

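```bash
python3 - <<'E'
from h import *
p=np.load('i_w.npy',allow_pickle=True).item()
P=np.array([onz(p,c,60) for c in [(187,18),(414,49),(388,177),(178,151)]]);print(P.round(1),P.mean(0),np.linalg.norm(P[1]-P[0]),np.linalg.norm(P[2]-P[1]),np.degrees(np.arctan2(*(P[1]-P[0])[::-1])),np.degrees(np.arctan2(*(P[2]-P[3])[::-1])))
Q=np.array([onz(p,c,5) for c in [(199,36),(391,62),(370,163),(190,142)]]);print(Q.round(1),Q.mean(0))
E
```

```text
[[392.1 428.3]
 [595.4 424.5]
 [592.9 307.4]
 [388.3 311.1]] [492.16958878 367.82529989] 203.36213484943292 117.04529718185657 -1.0898618008452312 -1.0174480342321652
[[391.3 423. ]
 [591.1 419.1]
 [586.8 312.8]
 [386.7 314.7]] [488.95126349 367.41089492]
```

Emit:
{"op": "drive_tool", "data": {"motion": [[[-0.0068,0.01,0],[0,0,0]],[[-0.0068,0.01,-0.005],[0,0,0]],[[-0.0068,0.01,-0.005],[0,0,0]],[[-0.0068,0.01,-0.005],[0,0,0]],[[-0.0068,0.01,-0.01],[0,0,0]],[[-0.0068,0.01,-0.01],[0,0,0]],[[-0.0068,0.01,-0.01],[0,0,0]],[[-0.0068,0.01,-0.01],[0,0,0]],[[0,0,-0.01],[0,0,0]],[[0,0,-0.01],[0,0,0]]]}}

```text
time_s: 19.92
ee_pos: [435.3, 369.3, 178.3]
ee_rot: [180.0, 0.0, 6.2]
force: [0.6, -1.1, -1.4]
gripper_width: 33.7
```

Emit:
{"op": "drive_tool", "data": {"motion": [[[0,0,-0.012],[0,0,0]],[[0,0,-0.012],[0,0,0]],[[0,0,-0.012],[0,0,0]],[[0,0,-0.012],[0,0,0]],[[0,0,-0.012],[0,0,0]],[[0,0,-0.012],[0,0,0]],[[0,0,-0.008],[0,0,0]],[[0,0,-0.005],[0,0,0]],[[0,0,0],[0,0,0]],[[0,0,0],[0,0,0]]]}}

```text
time_s: 20.75
ee_pos: [436.2, 368.7, 94.7]
ee_rot: [180.0, -0.0, 6.1]
force: [-0.5, 0.1, -0.5]
gripper_width: 33.4
```

Lower the last few millimetres slowly, watching force.

Emit:
{"op": "drive_tool", "data": {"motion": [[[0,0,-0.002],[0,0,0]],[[0,0,-0.002],[0,0,0]],[[0,0,-0.001],[0,0,0]],[[0,0,-0.0008],[0,0,0]],[[0,0,0],[0,0,0]],[[0,0,0],[0,0,0]],[[0,0,0],[0,0,0]],[[0,0,0],[0,0,0]],[[0,0,0],[0,0,0]],[[0,0,0],[0,0,0]]]}}

```text
time_s: 21.58
ee_pos: [435.9, 368.8, 88.9]
ee_rot: [-180.0, -0.0, 6.1]
force: [0.4, 0.0, -0.7]
gripper_width: 33.2
```

Emit:
{"op": "drive_tool", "data": {"motion": [[[0,0,-0.001],[0,0,0]],[[0,0,-0.0007],[0,0,0]],[[0,0,0],[0,0,0]],[[0,0,0],[0,0,0]],[[0,0,0],[0,0,0]],[[0,0,0],[0,0,0]],[[0,0,0],[0,0,0]],[[0,0,0],[0,0,0]],[[0,0,0],[0,0,0]],[[0,0,0],[0,0,0]]]}}

```text
time_s: 22.42
ee_pos: [436.0, 368.9, 87.6]
ee_rot: [-180.0, -0.0, 6.1]
force: [-0.7, -0.5, 5.4]
gripper_width: 33.5
```

Contact (+5 N). Release and rise.

Emit:
{"op": "drive_tool", "data": {"motion": [[[0,0,0],[0,0,0]],[[0,0,0],[0,0,0]],[[0,0,0],[0,0,0]],[[0,0,0],[0,0,0]],[[0,0,0],[0,0,0]],[[0,0,0.006],[0,0,0]],[[0,0,0.015],[0,0,0]],[[0,0,0.025],[0,0,0]],[[0,0,0.03],[0,0,0]],[[0,0,0.03],[0,0,0]]], "claw": 0.75}}

```text
time_s: 23.25
ee_pos: [435.6, 368.5, 194.3]
ee_rot: [180.0, 0.0, 6.1]
force: [0.2, 0.2, 0.3]
gripper_width: 68.4
```

```bash
python3 - <<'E'
from h import *
s=env.state();print(s['ee_pos'],s['force'])
p,im=shot('scene','j_s')
cv2.imwrite('pics/j_sz.png',cv2.resize(im[120:320,280:500],None,fx=3,fy=3))
E
```

```text
[435.56181446 368.54238512 194.32033656] [0.19063593 0.15941088 0.31998344]
```

View pics/j_sz.png

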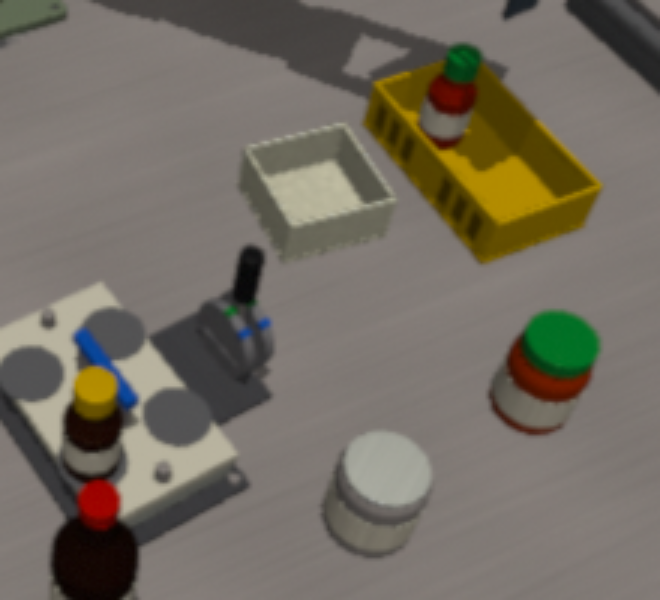

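Emit:
{"op": "drive_tool", "data": {"motion": [[[0.006,-0.014,0.02],[0,0,0.08]],[[0.012,-0.028,0.02],[0,0,0.085]],[[0.012,-0.028,0.01],[0,0,0.085]],[[0.012,-0.028,0],[0,0,0.085]],[[0.012,-0.028,0],[0,0,0.085]],[[0.012,-0.028,0],[0,0,0.085]],[[0.012,-0.028,0],[0,0,0.085]],[[0.012,-0.028,0],[0,0,0.085]],[[0.012,-0.028,0],[0,0,0.085]],[[0.012,-0.028,0],[0,0,0.085]]], "claw": 1}}

```text
time_s: 24.13
ee_pos: [550.3, 101.4, 243.6]
ee_rot: [180.0, -0.0, 54.8]
force: [0.6, -0.7, 1.1]
gripper_width: 91.3
```

Emit:
{"op": "drive_tool", "data": {"motion": [[[0.012,-0.028,0],[0,0,0.085]],[[0.012,-0.028,0],[0,0,0.085]],[[0.012,-0.028,0],[0,0,0.085]],[[0.012,-0.028,0],[0,0,0.085]],[[0.012,-0.028,0],[0,0,0.085]],[[0.012,-0.028,0],[0,0,0.085]],[[0.012,-0.028,0],[0,0,0.085]],[[0.012,-0.028,0],[0,0,0.085]],[[0.011,-0.021,0],[0,0,0.046]],[[0,0,0],[0,0,0]]]}}

```text
time_s: 24.97
ee_pos: [658.3, -146.6, 242.4]
ee_rot: [180.0, 0.1, 96.0]
force: [-0.4, 1.0, 0.5]
gripper_width: 91.2
```

Emit:
{"op": "drive_tool", "data": {"motion": [[[0,0,0],[0,0,0]],[[0,0,0],[0,0,0]],[[0,0,0],[0,0,0]],[[0,0,0],[0,0,0]],[[0,0,0],[0,0,0]],[[0,0,0],[0,0,0]],[[0,0,0],[0,0,0]],[[0,0,0],[0,0,0]],[[0,0,0],[0,0,0]],[[0,0,0],[0,0,0]]]}}

```text
time_s: 25.8
ee_pos: [656.9, -142.2, 243.2]
ee_rot: [-180.0, -0.0, 96.1]
force: [0.0, 0.7, 0.3]
gripper_width: 91.4
```

```bash
python3 - <<'E'
from h import *
s=env.state();print(s['ee_pos'],s['ee_rot'])
p,im=shot('wrist','k_w');np.save('k_w.npy',p,allow_pickle=True)
A,l=blobs(im,(18,120,100),(35,255,255),200,(150,0,400,280)); print([(x[0],x[1],onz(p,x[0],158)) for x in A])
E
```

```text
[ 656.87927663 -142.16830767  243.15626452] [-1.79999414e+02 -6.18721164e-03  9.61173988e+01]
[(array([277.2, 212.3]), array([ 254,  187,   47,   50, 1787], dtype=int32), array([ 655.36520408, -144.63745279]))]
```

View pics/k_w.png

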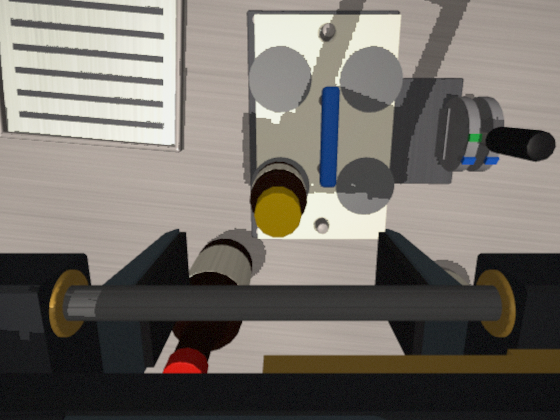

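Emit:
{"op": "drive_tool", "data": {"motion": [[[0,-0.0015,-0.016],[0,0,0]],[[0,0,-0.016],[0,0,0]],[[0,0,-0.016],[0,0,0]],[[0,0,-0.016],[0,0,0]],[[0,0,-0.016],[0,0,0]],[[0,0,-0.016],[0,0,0]],[[0,0,-0.012],[0,0,0]],[[0,0,-0.006],[0,0,0]],[[0,0,0],[0,0,0]],[[0,0,0],[0,0,0]]]}}

```text
time_s: 26.68
ee_pos: [657.1, -143.8, 129.4]
ee_rot: [180.0, 0.0, 96.1]
force: [0.4, 0.1, -0.3]
gripper_width: 91.1
```

Emit:
{"op": "drive_tool", "data": {"motion": [[[0,0,0],[0,0,0]],[[0,0,0],[0,0,0]],[[0,0,0],[0,0,0]],[[0,0,0],[0,0,0]],[[0,0,0],[0,0,0]],[[0,0,0],[0,0,0]],[[0,0,0],[0,0,0]],[[0,0,0],[0,0,0]],[[0,0,0],[0,0,0]],[[0,0,0],[0,0,0]]], "claw": 0.2, "force": 25}}

```text
time_s: 27.52
ee_pos: [656.9, -143.7, 129.1]
ee_rot: [-180.0, 0.0, 96.1]
force: [0.1, 0.1, -0.3]
gripper_width: 33.7
```

Emit:
{"op": "drive_tool", "data": {"motion": [[[0,0,0],[0,0,0]],[[0,0,0],[0,0,0]],[[0,0,0.006],[0,0,0]],[[0,0,0.012],[0,0,0]],[[0,0,0.016],[0,0,0]],[[0,0,0.018],[0,0,0]],[[0,0,0.02],[0,0,0]],[[0,0,0.02],[0,0,0]],[[0,0.005,0.018],[0,0,0]],[[-0.003,0.012,0.012],[0,0,0]]]}}

```text
time_s: 28.35
ee_pos: [654.6, -127.6, 253.3]
ee_rot: [179.8, 0.1, 96.0]
force: [0.0, 0.9, -0.8]
gripper_width: 33.6
```

Emit:
{"op": "drive_tool", "data": {"motion": [[[-0.003,0.014,0.005],[0,0,0]],[[-0.006,0.027,0.005],[0,0,0]],[[-0.006,0.027,0],[0,0,0]],[[-0.006,0.027,0],[0,0,0]],[[-0.006,0.027,0],[0,0,0]],[[-0.006,0.027,0],[0,0,0]],[[-0.006,0.027,0],[0,0,0]],[[-0.006,0.027,0],[0,0,0]],[[-0.006,0.027,0],[0,0,0]],[[-0.006,0.027,0],[0,0,0]]]}}

```text
time_s: 29.18
ee_pos: [595.0, 132.7, 260.3]
ee_rot: [-179.9, -0.0, 96.2]
force: [0.5, -0.9, -1.6]
gripper_width: 33.6
```

Emit:
{"op": "drive_tool", "data": {"motion": [[[-0.006,0.027,0],[0,0,0]],[[-0.006,0.027,0],[0,0,0]],[[-0.006,0.027,0],[0,0,0]],[[-0.006,0.027,0],[0,0,0]],[[-0.006,0.027,0],[0,0,0]],[[-0.006,0.027,0],[0,0,0]],[[-0.006,0.027,0],[0,0,0]],[[-0.003,0.024,0],[0,0,0]],[[-0.002,0.018,0],[0,0,0]],[[0,0.004,0],[0,0,0]]]}}

```text
time_s: 30.02
ee_pos: [547.4, 369.0, 259.9]
ee_rot: [-179.9, -0.1, 96.3]
force: [-0.1, -0.2, -1.6]
gripper_width: 33.6
```

Emit:
{"op": "drive_tool", "data": {"motion": [[[0,0,0],[0,0,0]],[[0,0,-0.01],[0,0,0]],[[0,0,-0.012],[0,0,0]],[[0,0,-0.014],[0,0,0]],[[0,0,-0.014],[0,0,0]],[[0,0,-0.014],[0,0,0]],[[0,0,-0.012],[0,0,0]],[[0,0,-0.01],[0,0,0]],[[0,0,0],[0,0,0]],[[0,0,0],[0,0,0]]]}}

```text
time_s: 30.85
ee_pos: [549.7, 364.3, 174.6]
ee_rot: [-179.9, 0.0, 96.1]
force: [-0.2, -0.1, -1.5]
gripper_width: 34.0
```

Emit:
{"op": "drive_tool", "data": {"motion": [[[-0.003,0.001,-0.012],[0,0,0]],[[0,0,-0.012],[0,0,0]],[[0,0,-0.012],[0,0,0]],[[0,0,-0.012],[0,0,0]],[[0,0,-0.012],[0,0,0]],[[0,0,-0.01],[0,0,0]],[[0,0,-0.007],[0,0,0]],[[0,0,-0.004],[0,0,0]],[[0,0,-0.002],[0,0,0]],[[0,0,0],[0,0,0]]]}}

```text
time_s: 31.68
ee_pos: [547.0, 366.3, 92.2]
ee_rot: [180.0, -0.0, 96.1]
force: [-0.2, 0.3, -1.8]
gripper_width: 33.4
```

Emit:
{"op": "drive_tool", "data": {"motion": [[[0,0,-0.001],[0,0,0]],[[0,0,-0.001],[0,0,0]],[[0,0,-0.001],[0,0,0]],[[0,0,0],[0,0,0]],[[0,0,0],[0,0,0]],[[0,0,0],[0,0,0]],[[0,0,0],[0,0,0]],[[0,0,0],[0,0,0]],[[0,0,0],[0,0,0]],[[0,0,0],[0,0,0]]]}}

```text
time_s: 32.52
ee_pos: [546.9, 366.3, 89.2]
ee_rot: [-180.0, -0.0, 96.1]
force: [-0.1, -0.6, -1.7]
gripper_width: 33.5
```

Emit:
{"op": "drive_tool", "data": {"motion": [[[0,0,-0.0008],[0,0,0]],[[0,0,-0.0007],[0,0,0]],[[0,0,0],[0,0,0]],[[0,0,0],[0,0,0]],[[0,0,0],[0,0,0]],[[0,0,0],[0,0,0]],[[0,0,0],[0,0,0]],[[0,0,0],[0,0,0]],[[0,0,0],[0,0,0]],[[0,0,0],[0,0,0]]]}}

```text
time_s: 33.35
ee_pos: [547.1, 366.4, 88.1]
ee_rot: [180.0, -0.0, 96.1]
force: [-0.6, -0.8, 4.3]
gripper_width: 33.0
```

Emit:
{"op": "drive_tool", "data": {"motion": [[[0,0,0],[0,0,0]],[[0,0,0],[0,0,0]],[[0,0,0],[0,0,0]],[[0,0,0],[0,0,0]],[[0,0,0],[0,0,0]],[[0,0,0.006],[0,0,0]],[[0,0,0.015],[0,0,0]],[[0,0,0.025],[0,0,0]],[[0,0,0.03],[0,0,0]],[[0,0,0.03],[0,0,0]]], "claw": 0.75}}

```text
time_s: 34.18
ee_pos: [546.6, 366.1, 194.8]
ee_rot: [-179.9, 0.0, 96.1]
force: [0.7, 0.1, 0.2]
gripper_width: 68.2
```

Emit:
{"op": "drive_tool", "data": {"motion": [[[0.003,-0.014,0.01],[0,0,0]],[[0.004,-0.03,0.01],[0,0,0]],[[0.004,-0.03,0],[0,0,0]],[[0.004,-0.03,0],[0,0,0]],[[0.004,-0.03,0],[0,0,0]],[[0.004,-0.03,0],[0,0,0]],[[0.004,-0.03,0],[0,0,0]],[[0.004,-0.03,0],[0,0,0]],[[0.004,-0.03,0],[0,0,0]],[[0.004,-0.03,0],[0,0,0]]]}}

```text
time_s: 35.02
ee_pos: [585.4, 80.0, 213.3]
ee_rot: [-180.0, 0.0, 96.1]
force: [0.2, -0.0, -0.2]
gripper_width: 68.5
```

Emit:
{"op": "drive_tool", "data": {"motion": [[[0.004,-0.03,0],[0,0,0]],[[0.004,-0.03,0],[0,0,0]],[[0.004,-0.03,0],[0,0,0]],[[0.004,-0.03,0],[0,0,0]],[[0.002,-0.03,0],[0,0,0]],[[0,-0.024,0],[0,0,0]],[[0,-0.012,0],[0,0,0]],[[0,0,0],[0,0,0]],[[0,0,0],[0,0,0]],[[0,0,0],[0,0,0]]]}}

```text
time_s: 35.85
ee_pos: [603.7, -102.5, 213.5]
ee_rot: [-180.0, -0.1, 96.2]
force: [0.4, 1.3, -0.2]
gripper_width: 68.1
```

```bash
python3 - <<'E'
from h import *
s=env.state();print(s['ee_pos'],s['ee_rot'])
p,im=shot('wrist','l_w');np.save('l_w.npy',p,allow_pickle=True)
A,l=blobs(im,(105,120,50),(125,255,255),300); print([(x[0],x[1],onz(p,x[0],93)) for x in A])
p,im=shot('scene','l_s');p,im=shot('top','l_t')
E
```

```text
[ 603.65454303 -102.52075294  213.54340135] [-1.79981776e+02 -5.88114402e-02  9.61613194e+01]
[(array([275.4, 200. ]), array([ 267,  150,   17,  102, 1631], dtype=int32), array([ 601.99639639, -106.75340744]))]
```

View pics/l_w.png

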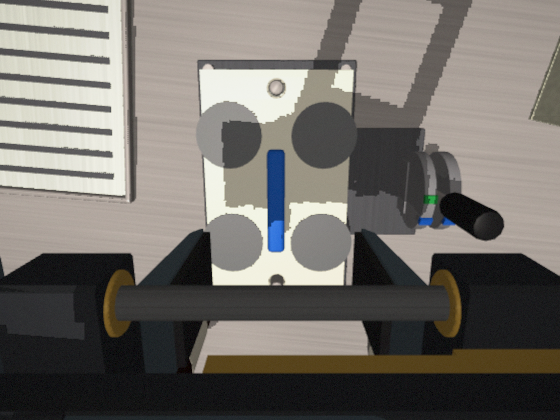

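View pics/l_s.png

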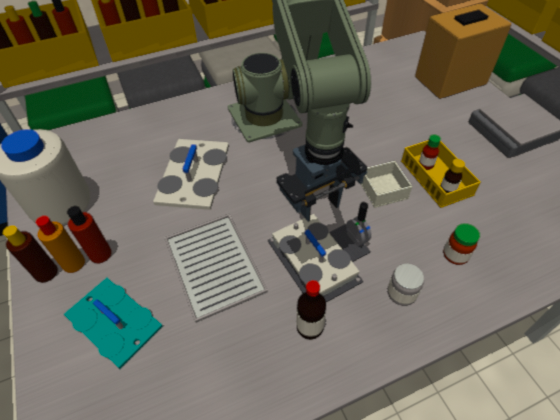

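Emit:
{"op": "drive_tool", "data": {"motion": [[[-0.0005,-0.0035,-0.015],[0,0,0]],[[0,0,-0.018],[0,0,0]],[[0,0,-0.018],[0,0,0]],[[0,0,-0.018],[0,0,0]],[[0,0,-0.018],[0,0,0]],[[0,0,-0.018],[0,0,0]],[[0,0,-0.018],[0,0,0]],[[0,0,-0.015],[0,0,0]],[[0,0,-0.008],[0,0,0]],[[0,0,0],[0,0,0]]]}}

```text
time_s: 36.83
ee_pos: [602.2, -106.1, 65.9]
ee_rot: [-179.8, -0.1, 96.2]
force: [-0.5, -0.5, 0.3]
gripper_width: 68.2
```

Emit:
{"op": "drive_tool", "data": {"motion": [[[0,0,0],[0,0,0]],[[0,0,0],[0,0,0]],[[0,0,0],[0,0,0]],[[0,0,0],[0,0,0]],[[0,0,0],[0,0,0]],[[0,0,0],[0,0,0]],[[0,0,0],[0,0,0]],[[0,0,0],[0,0,0]],[[0,0,0],[0,0,0]],[[0,0,0],[0,0,0]]], "claw": 0.05, "force": 12}}

```text
time_s: 37.67
ee_pos: [603.4, -107.3, 67.7]
ee_rot: [180.0, 0.0, 96.1]
force: [-0.1, -0.7, 0.7]
gripper_width: 13.8
```

Emit:
{"op": "drive_tool", "data": {"motion": [[[0,0,0],[0,0,0]],[[0,0,0],[0,0,0]],[[0,0,0],[0,0,0]],[[0,0,0],[0,0,0]],[[0,0,0],[0,0,0]],[[0,0,0],[0,0,0]],[[0,0,0],[0,0,0]],[[0,0,0],[0,0,0]],[[0,0,0],[0,0,0]],[[0,0,0],[0,0,0]]]}}

```text
time_s: 38.5
ee_pos: [603.4, -107.3, 67.7]
ee_rot: [180.0, 0.0, 96.1]
force: [-0.1, -1.6, 1.5]
gripper_width: 14.1
```

Emit:
{"op": "drive_tool", "data": {"motion": [[[0,0,0],[0,0,0]],[[0,0,0],[0,0,0]],[[0,0,0],[0,0,0]],[[0,0,0.001],[0,0,0]],[[0,0,0.001],[0,0,0]],[[0,0,0.001],[0,0,0]],[[0,0,0.001],[0,0,0]],[[0,0,0.001],[0,0,0]],[[0,0,0],[0,0,0]],[[0,0,0],[0,0,0]]], "force": 45}}

```text
time_s: 39.33
ee_pos: [603.1, -106.9, 72.6]
ee_rot: [-180.0, -0.0, 96.1]
force: [-0.9, 0.0, -5.9]
gripper_width: 13.6
```

```bash
python3 - <<'E'
from h import *
s=env.state();print(s['force'],s['torque'],s['ee_pos'],s['ee_rot'])
E
```

```text
[-0.85884529  0.03594849 -5.91041295] [ 0.06497285  0.05233095 -0.05572547] [ 603.13073657 -106.93012834   72.56915371] [-1.79967058e+02 -3.17078014e-02  9.61277818e+01]
```

Free weight (~4.5–6 N), little moment. Continue lifting.

Emit:
{"op": "drive_tool", "data": {"motion": [[[0,0,0.003],[0,0,0]],[[0,0,0.003],[0,0,0]],[[0,0,0.003],[0,0,0]],[[0,0,0.003],[0,0,0]],[[0,0,0.003],[0,0,0]],[[0,0,0.003],[0,0,0]],[[0,0,0.003],[0,0,0]],[[0,0,0.003],[0,0,0]],[[0,0,0.004],[0,0,0]],[[0,0,0.004],[0,0,0]]]}}

```text
time_s: 40.17
ee_pos: [603.3, -107.2, 105.0]
ee_rot: [-180.0, -0.0, 96.1]
force: [0.7, -0.0, -6.4]
gripper_width: 14.0
```

Emit:
{"op": "drive_tool", "data": {"motion": [[[0,0,0.006],[0,0,0]],[[0,0,0.008],[0,0,0]],[[0,0,0.01],[0,0,0]],[[0,0,0.012],[0,0,0]],[[0,0,0.012],[0,0,0]],[[0,0,0.012],[0,0,0]],[[0,0,0.008],[0,0,0]],[[0,0,0.004],[0,0,0]],[[0,0,0],[0,0,0]],[[0,0,0],[0,0,0]]]}}

```text
time_s: 41.0
ee_pos: [603.2, -107.1, 176.6]
ee_rot: [-180.0, -0.0, 96.1]
force: [-0.6, -1.1, -6.2]
gripper_width: 13.6
```

```bash
python3 - <<'E'
from h import *
s=env.state();print(s['force'],s['torque'],s['ee_pos'],s['ee_rot'])
p,im=shot('wrist','n_w');p,im=shot('scene','n_s')
cv2.imwrite('pics/n_sz.png',cv2.resize(im[140:320,160:400],None,fx=3.2,fy=3.2))
E
```

```text
[-0.57374111 -1.09950508 -6.16509515] [0.04770365 0.0368925  0.05729226] [ 603.18042618 -107.12975606  176.60329155] [-1.79986980e+02 -1.03086489e-02  9.61200627e+01]
```

View pics/n_w.png

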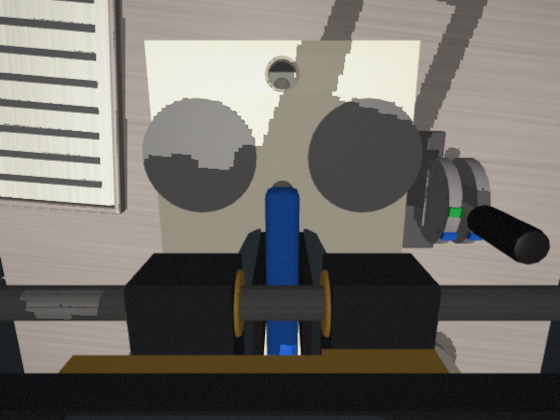

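View pics/n_sz.png

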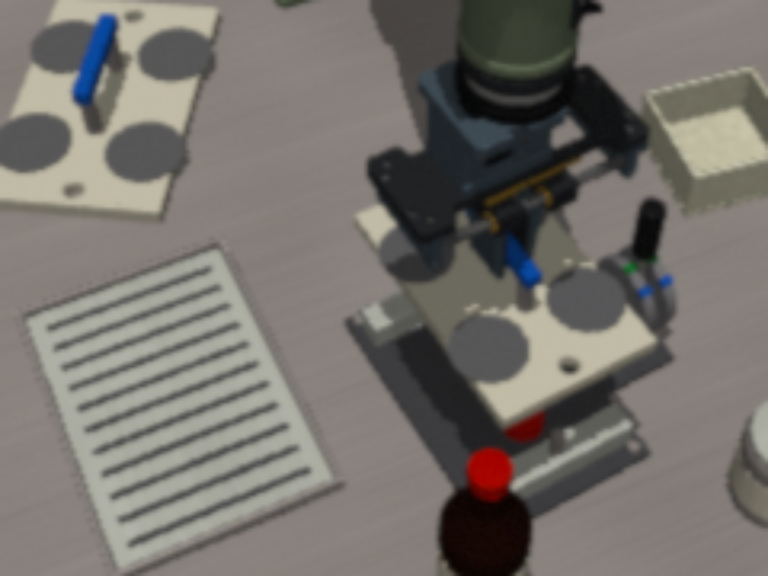

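```bash
python3 - <<'E'
from h import *
for n in ['b_w','k_w']:
    p=np.load(n+'.npy',allow_pickle=True).item()
    for uv in {'b_w':[(114,156),(104,0),(0,148)],'k_w':[(181,151),(182,0),(0,134)]}[n]: print(n,uv,onz(p,uv,14))
p=env.camera_params('top'); im=cv2.imread('pics/a_top.png')
cv2.imwrite('pics/tr.png',cv2.resize(im[150:255,310:390],None,fx=6,fy=5.5,interpolation=cv2.INTER_CUBIC))
im=cv2.imread('pics/a_scene.png')
cv2.imwrite('pics/tr2.png',cv2.resize(im[210:320,160:270],None,fx=5.4,fy=5.4,interpolation=cv2.INTER_CUBIC))
for n,q in (('a_top',p),('a_scene',env.camera_params('scene'))):
    im=cv2.imread(f'pics/{n}.png'); hsv=cv2.cvtColor(im,cv2.COLOR_BGR2HSV)
E
```

```text
b_w (114, 156) [ 638.15335136 -249.11280027]
b_w (104, 0) [ 456.45020655 -259.47961995]
b_w (0, 148) [ 643.50282416 -394.62511783]
k_w (181, 151) [ 639.52336047 -249.41641285]
k_w (182, 0) [ 496.3421978  -253.90484771]
k_w (0, 134) [ 641.9793519  -436.67946537]
```

View pics/tr.png

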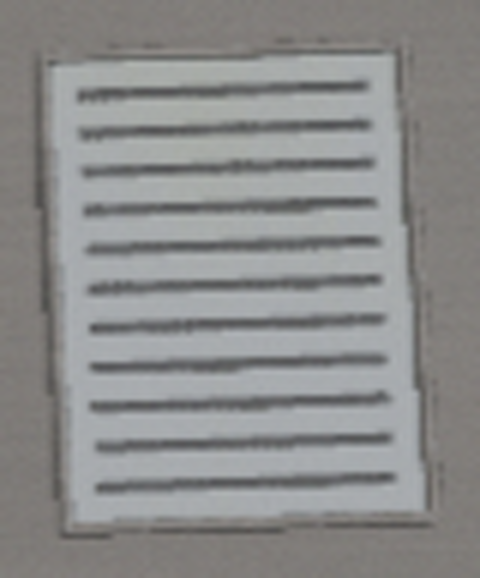

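View pics/tr2.png

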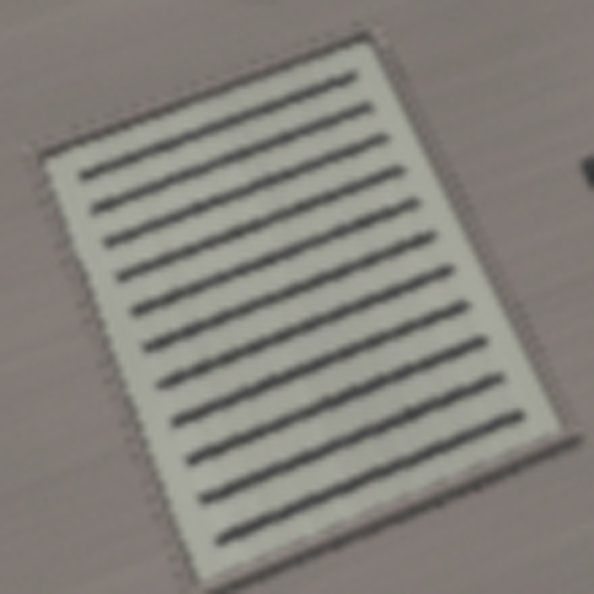

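```bash
python3 - <<'E'
from h import *
p=env.camera_params('top');q=env.camera_params('scene')
A=np.array([onz(p,(310+u/6-.4,150+v/5.5-.4),6) for u,v in [(78,94),(370,85),(96,488),(394,477)]])
B=np.array([onz(q,(160+u/5.4-.4,210+v/5.4-.4),6) for u,v in [(82,176),(356,76),(218,542),(524,413)]])
print(A.round(1),A.mean(0),B.round(1),B.mean(0))
for M in (A,B):
    print(np.degrees(np.arctan2(*(M[0]-M[2])[::-1])),np.degrees(np.arctan2(*(M[1]-M[3])[::-1])))
    print(np.degrees(np.arctan2(*(M[0]-M[1])[::-1])),np.degrees(np.arctan2(*(M[2]-M[3])[::-1])))
E
```

```text
[[ 614.9 -271.9]
 [ 618.2 -421.7]
 [ 393.9 -275.5]
 [ 398.1 -425.5]] [ 506.26790923 -348.63670183] [[ 398.7 -428.5]
 [ 396.2 -281.2]
 [ 620.  -424.1]
 [ 615.9 -274.1]] [ 507.70128807 -351.95473278]
0.9433319808379554 0.9722866731348315
91.24217290445783 91.61915949664204
-178.8614282656919 -178.13237837995484
-89.01199286768262 -88.45581006605754
```

Emit:
{"op": "drive_tool", "data": {"motion": [[[-0.004,-0.01,0],[0,0,-0.0078]],[[-0.008,-0.02,0],[0,0,-0.0078]],[[-0.008,-0.02,0],[0,0,-0.0078]],[[-0.008,-0.02,0],[0,0,-0.0078]],[[-0.008,-0.02,0],[0,0,-0.0078]],[[-0.008,-0.02,0],[0,0,-0.0078]],[[-0.008,-0.02,0],[0,0,-0.0078]],[[-0.008,-0.02,0],[0,0,-0.0078]],[[-0.008,-0.02,0],[0,0,-0.0078]],[[-0.008,-0.02,0],[0,0,-0.0078]]]}}

```text
time_s: 41.93
ee_pos: [526.0, -298.7, 176.1]
ee_rot: [-179.9, -0.0, 91.6]
force: [0.1, -0.4, -5.6]
gripper_width: 13.7
```

Emit:
{"op": "drive_tool", "data": {"motion": [[[-0.008,-0.02,0],[0,0,0]],[[-0.008,-0.02,0],[0,0,0]],[[-0.0042,-0.013,-0.005],[0,0,0]],[[0,0,-0.012],[0,0,0]],[[0,0,-0.014],[0,0,0]],[[0,0,-0.014],[0,0,0]],[[0,0,-0.014],[0,0,0]],[[0,0,-0.014],[0,0,0]],[[0,0,-0.01],[0,0,0]],[[0,0,-0.004],[0,0,0]]]}}

```text
time_s: 42.77
ee_pos: [505.9, -349.5, 87.3]
ee_rot: [-179.8, -0.2, 91.6]
force: [-0.6, 0.1, -5.6]
gripper_width: 13.5
```

```bash
python3 - <<'E'
from h import *
s=env.state();print(s['force'],s['torque'],s['ee_pos'],s['ee_rot'])
p,im=shot('wrist','o_w');p,im=shot('top','o_t')
cv2.imwrite('pics/o_tz.png',cv2.resize(im[90:290,200:420],None,fx=3.2,fy=3))
E
```

```text
[-0.59895193  0.07933248 -5.55117871] [ 0.03435584  0.12229476 -0.0117893 ] [ 505.92268082 -349.50606566   87.28868483] [-1.79807712e+02 -1.54931440e-01  9.16361926e+01]
```

View pics/o_w.png

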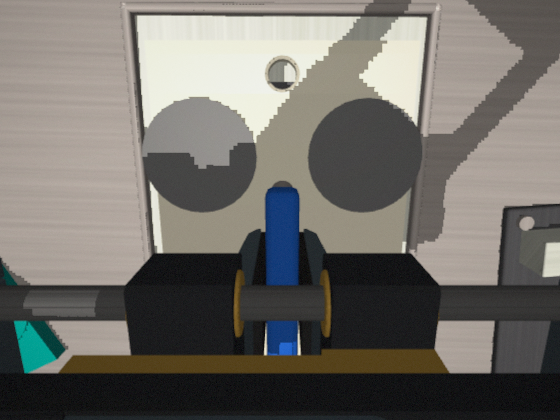

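View pics/o_tz.png

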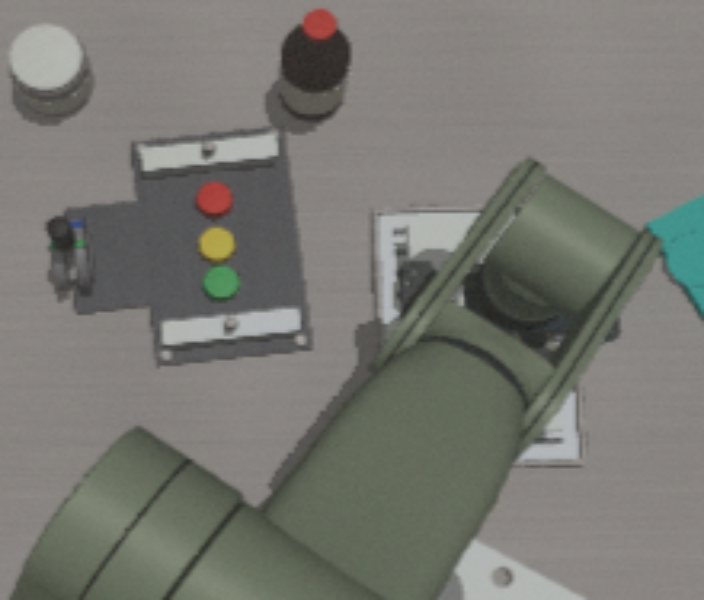

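Emit:
{"op": "drive_tool", "data": {"motion": [[[0.001,0,-0.008],[0,0,0]],[[0,0,-0.008],[0,0,0]],[[0,0,-0.008],[0,0,0]],[[0,0,-0.007],[0,0,0]],[[0,0,-0.005],[0,0,0]],[[0,0,-0.004],[0,0,0]],[[0,0,-0.003],[0,0,0]],[[0,0,-0.002],[0,0,0]],[[0,0,0],[0,0,0]],[[0,0,0],[0,0,0]]]}}

```text
time_s: 43.7
ee_pos: [508.3, -350.3, 44.8]
ee_rot: [180.0, 0.0, 91.7]
force: [0.9, 0.2, -4.6]
gripper_width: 13.1
```

Emit:
{"op": "drive_tool", "data": {"motion": [[[0,0,-0.001],[0,0,0]],[[0,0,-0.001],[0,0,0]],[[0,0,-0.0005],[0,0,0]],[[0,0,0],[0,0,0]],[[0,0,0],[0,0,0]],[[0,0,0],[0,0,0]],[[0,0,0],[0,0,0]],[[0,0,0],[0,0,0]],[[0,0,0],[0,0,0]],[[0,0,0],[0,0,0]]]}}

```text
time_s: 44.53
ee_pos: [508.2, -350.2, 42.2]
ee_rot: [180.0, -0.0, 91.7]
force: [0.3, -0.2, -5.0]
gripper_width: 13.9
```

Emit:
{"op": "drive_tool", "data": {"motion": [[[0,0,-0.001],[0,0,0]],[[0,0,-0.0007],[0,0,0]],[[0,0,-0.0007],[0,0,0]],[[0,0,0],[0,0,0]],[[0,0,0],[0,0,0]],[[0,0,0],[0,0,0]],[[0,0,0],[0,0,0]],[[0,0,0],[0,0,0]],[[0,0,0],[0,0,0]],[[0,0,0],[0,0,0]]]}}

```text
time_s: 45.37
ee_pos: [508.2, -350.2, 39.7]
ee_rot: [-180.0, -0.0, 91.7]
force: [-0.5, 0.7, -5.5]
gripper_width: 13.7
```

Emit:
{"op": "drive_tool", "data": {"motion": [[[0,0,-0.0007],[0,0,0]],[[0,0,-0.0005],[0,0,0]],[[0,0,0],[0,0,0]],[[0,0,0],[0,0,0]],[[0,0,0],[0,0,0]],[[0,0,0],[0,0,0]],[[0,0,0],[0,0,0]],[[0,0,0],[0,0,0]],[[0,0,0],[0,0,0]],[[0,0,0],[0,0,0]]]}}

```text
time_s: 46.2
ee_pos: [508.2, -350.2, 39.7]
ee_rot: [180.0, 0.0, 91.7]
force: [-3.1, 2.3, 6.3]
gripper_width: 13.7
```

Emit:
{"op": "drive_tool", "data": {"motion": [[[0,0,0],[0,0,0]],[[0,0,0],[0,0,0]],[[0,0,0],[0,0,0]],[[0,0,0],[0,0,0]],[[0,0,0.004],[0,0,0]],[[0,0,0.01],[0,0,0]],[[0,0,0.015],[0,0,0]],[[0,0,0.025],[0,0,0]],[[0,0,0.03],[0,0,0]],[[0,0,0.03],[0,0,0]]], "claw": 0.6}}

```text
time_s: 47.03
ee_pos: [508.0, -350.1, 154.3]
ee_rot: [-180.0, -0.0, 91.7]
force: [0.6, -0.2, -0.2]
gripper_width: 54.7
```

Emit:
{"op": "drive_tool", "data": {"motion": [[[0.008,0.012,0.03],[0,0,0.0078]],[[0.016,0.025,0.025],[0,0,0.0078]],[[0.016,0.025,0.02],[0,0,0.0078]],[[0.016,0.025,0],[0,0,0.0078]],[[0.016,0.025,0],[0,0,0.0078]],[[0.016,0.025,0],[0,0,0.0078]],[[0.016,0.025,0],[0,0,0.0078]],[[0.016,0.025,0],[0,0,0.0078]],[[0.016,0.025,0],[0,0,0.0078]],[[0.016,0.025,0],[0,0,0.0078]]]}}

```text
time_s: 47.87
ee_pos: [660.9, -111.9, 228.7]
ee_rot: [179.9, 0.0, 96.1]
force: [-0.6, -0.6, 0.6]
gripper_width: 54.6
```

Emit:
{"op": "drive_tool", "data": {"motion": [[[0,0.01,0],[0,0,0]],[[0,0,0],[0,0,0]],[[0,0,0],[0,0,0]],[[0,0,0],[0,0,0]],[[0,0,0],[0,0,0]],[[0,0,0],[0,0,0]],[[0,0,0],[0,0,0]],[[0,0,0],[0,0,0]],[[0,0,0],[0,0,0]],[[0,0,0],[0,0,0]]]}}

```text
time_s: 48.7
ee_pos: [660.1, -103.4, 227.6]
ee_rot: [-180.0, -0.0, 96.1]
force: [-0.3, 0.0, -1.0]
gripper_width: 54.6
```

```bash
cat > caps.py <<'E'
from h import *
import sys
s=env.state();print(s['time_s'],s['force'],s['ee_pos'],s['ee_rot'])
p,im=shot('wrist',sys.argv[1]+'_w');np.save(sys.argv[1]+'_w.npy',p,allow_pickle=True)
q,im2=shot('top',sys.argv[1]+'_t')
for nm,lo,hi in [('red',(0,150,80),(6,255,255)),('yel',(20,150,80),(35,255,255)),('grn',(50,100,60),(75,255,255))]:
    for P,I,w in ((p,im,'wrist'),(q,im2,'top')):
        A,l=blobs(I,lo,hi,30)
        print(nm,w,[(x[0],x[1][4],onz(P,x[0],25).round(1)) for x in A])
E
python3 caps.py q
```

```text
48.7 [-0.30256564  0.01160714 -1.03653016] [ 660.11196153 -103.42399603  227.56706299] [-1.79997379e+02 -3.77202793e-03  9.61018607e+01]
red wrist [(array([284. , 170.7]), np.int32(945), array([ 647.7, -101.6]))]
red top [(array([299.9,  97.4]), np.int32(60), array([ 831. , -205.1])), (array([109., 225.]), np.int32(38), array([440.1, 373.9])), (array([488.6, 247.7]), np.int32(104), array([ 358.5, -756.5]))]
yel wrist [(array([287.1, 122.9]), np.int32(996), array([ 601.4, -103.6])), (array([140.9, 305.3]), np.int32(280), array([ 811.9, -241.3])), (array([422.7, 303.8]), np.int32(265), array([777.4,  65. ])), (array([365.9, 362.5]), np.int32(5407), array([857.6,  15.4]))]
yel top [(array([108.8, 208.8]), np.int32(1856), array([489.2, 376.2])), (array([514.8, 247.3]), np.int32(97), array([ 358.8, -834.2]))]
grn wrist [(array([288. ,  80.8]), np.int32(1100), array([ 563.1, -107. ])), (array([439.8, 129.7]), np.int32(112), array([592. ,  43.7]))]
grn top [(array([147.4, 119.9]), np.int32(297), array([764.9, 266.5])), (array([270.9, 183.7]), np.int32(49), array([ 559.9, -112.4])), (array([ 99.8, 223.3]), np.int32(107), array([445.6, 401.7]))]
```

View pics/q_w.png

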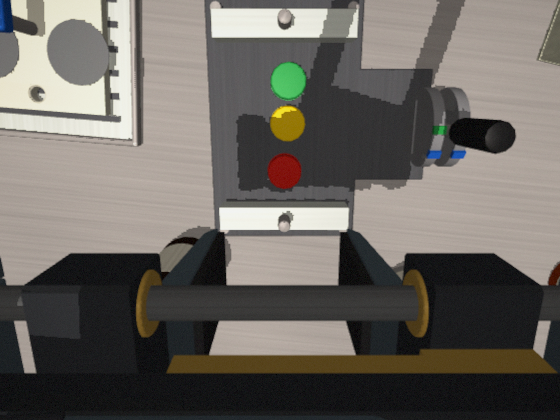

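View pics/q_t.png

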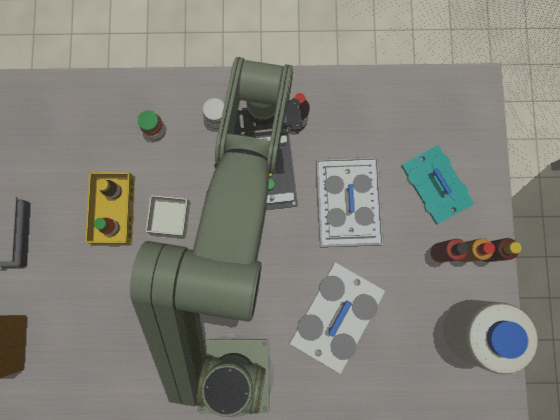

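Emit:
{"op": "drive_tool", "data": {"motion": [[[-0.0063,0.001,-0.02],[0,0,0]],[[-0.0063,0.001,-0.025],[0,0,0]],[[0,0,-0.025],[0,0,0]],[[0,0,-0.025],[0,0,0]],[[0,0,-0.025],[0,0,0]],[[0,0,-0.025],[0,0,0]],[[0,0,-0.02],[0,0,0]],[[0,0,-0.015],[0,0,0]],[[0,0,-0.008],[0,0,0]],[[0,0,0],[0,0,0]]]}}

```text
time_s: 49.63
ee_pos: [646.4, -100.9, 37.6]
ee_rot: [-179.8, -0.1, 96.1]
force: [0.9, 0.4, -0.0]
gripper_width: 55.0
```

Emit:
{"op": "drive_tool", "data": {"motion": [[[0,0,-0.008],[0,0,0]],[[0,0,-0.008],[0,0,0]],[[0,0,-0.006],[0,0,0]],[[0,0,-0.004],[0,0,0]],[[0,0,0],[0,0,0]],[[0,0,0],[0,0,0]],[[0,0,0],[0,0,0]],[[0,0,0],[0,0,0]],[[0,0,0],[0,0,0]],[[0,0,0],[0,0,0]]]}}

```text
time_s: 50.47
ee_pos: [647.8, -101.2, 13.9]
ee_rot: [180.0, 0.0, 96.1]
force: [-0.4, -0.1, 0.2]
gripper_width: 54.9
```

```bash
python3 - <<'E'
from h import *
p,im=shot('wrist','r_w');p,im=shot('scene','r_s')
cv2.imwrite('pics/r_sz.png',cv2.resize(im[180:320,230:400],None,fx=4,fy=4))
E
```

View pics/r_w.png

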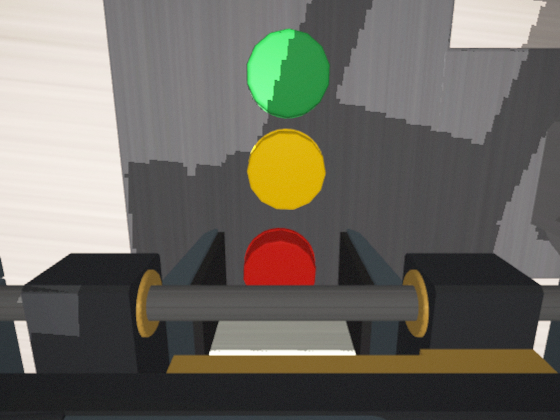

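View pics/r_sz.png

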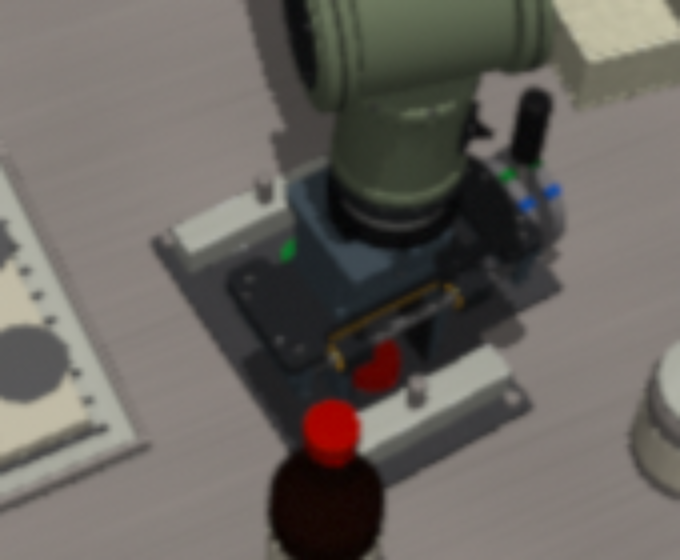

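Centred. Lower 2 mm and close.

Emit:
{"op": "drive_tool", "data": {"motion": [[[0,0,-0.002],[0,0,0]],[[0,0,0],[0,0,0]],[[0,0,0],[0,0,0]],[[0,0,0],[0,0,0]],[[0,0,0],[0,0,0]],[[0,0,0],[0,0,0]],[[0,0,0],[0,0,0]],[[0,0,0],[0,0,0]],[[0,0,0],[0,0,0]],[[0,0,0],[0,0,0]]], "claw": 0.2, "force": 12}}

```text
time_s: 51.4
ee_pos: [647.6, -101.2, 11.6]
ee_rot: [-180.0, -0.0, 96.1]
force: [-0.2, -0.8, -0.4]
gripper_width: 33.5
```

Emit:
{"op": "drive_tool", "data": {"motion": [[[0,0,0],[0,0,0]],[[0,0,0.005],[0,0,0]],[[0,0,0.012],[0,0,0]],[[0,0,0.02],[0,0,0]],[[0,0,0.025],[0,0,0]],[[0,0,0.03],[0,0,0]],[[0,0,0.03],[0,0,0]],[[0,0,0.025],[0,0,0]],[[0,0,0.02],[0,0,0]],[[0,0,0.015],[0,0,0]]]}}

```text
time_s: 52.23
ee_pos: [648.3, -101.3, 197.7]
ee_rot: [179.7, 0.1, 96.1]
force: [0.4, -0.3, -0.4]
gripper_width: 33.7
```

Emit:
{"op": "drive_tool", "data": {"motion": [[[-0.005,0.012,0.008],[0,0,0]],[[-0.01,0.025,0],[0,0,0]],[[-0.01,0.025,0],[0,0,0]],[[-0.01,0.025,0],[0,0,0]],[[-0.01,0.025,0],[0,0,0]],[[-0.01,0.025,0],[0,0,0]],[[-0.01,0.025,0],[0,0,0]],[[-0.01,0.025,0],[0,0,0]],[[-0.01,0.025,0],[0,0,0]],[[-0.01,0.025,0],[0,0,0]]]}}

```text
time_s: 53.07
ee_pos: [550.9, 137.5, 201.8]
ee_rot: [-180.0, -0.0, 96.1]
force: [0.3, 0.1, -0.1]
gripper_width: 33.4
```

Emit:
{"op": "drive_tool", "data": {"motion": [[[-0.01,0.025,0],[0,0,0]],[[-0.01,0.025,0],[0,0,0]],[[-0.003,0.004,0],[0,0,0]],[[0,0,0],[0,0,0]],[[0,0,0],[0,0,0]],[[0,0,0],[0,0,0]],[[0,0,0],[0,0,0]],[[0,0,0],[0,0,0]],[[0,0,0],[0,0,0]],[[0,0,0],[0,0,0]]]}}

```text
time_s: 53.9
ee_pos: [529.8, 189.3, 201.5]
ee_rot: [-180.0, -0.0, 96.1]
force: [-0.6, 0.6, 0.2]
gripper_width: 33.4
```

```bash
python3 - <<'E'
from h import *
s=env.state();print(s['ee_pos'])
p,im=shot('wrist','s_w');np.save('s_w.npy',p,allow_pickle=True)
E
```

```text
[529.80855223 189.27025293 201.50557183]
```

View pics/s_w.png

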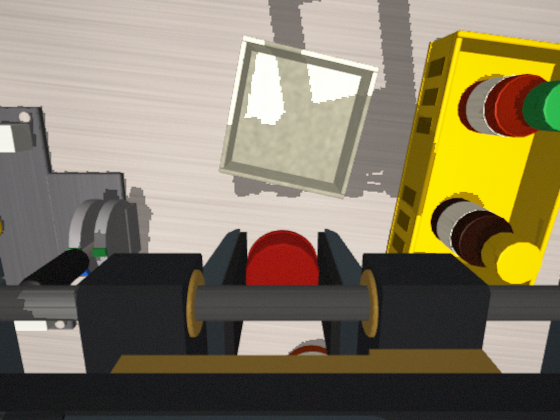

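```bash
python3 - <<'E'
from h import *
p=np.load('s_w.npy',allow_pickle=True).item()
P=np.array([onz(p,c,55) for c in [(244,38),(377,69),(344,197),(220,170)]]);print(P.round(1),P.mean(0),[np.linalg.norm(P[i]-P[i-1]) for i in range(4)])
E
```

```text
[[409.  148. ]
 [420.4 254. ]
 [525.6 243.5]
 [513.5 136.1]] [467.13472217 195.39693525] [np.float64(105.21334032142637), np.float64(106.62423973299835), np.float64(105.74534562284232), np.float64(108.05047799811784)]
```

Emit:
{"op": "drive_tool", "data": {"motion": [[[-0.011,0.0015,0],[0,0,0]],[[-0.011,0.0015,-0.01],[0,0,0]],[[-0.011,0.0015,-0.015],[0,0,0]],[[-0.011,0.0015,-0.02],[0,0,0]],[[0,0,-0.025],[0,0,0]],[[0,0,-0.025],[0,0,0]],[[0,0,-0.02],[0,0,0]],[[0,0,-0.015],[0,0,0]],[[0,0,-0.01],[0,0,0]],[[0,0,0],[0,0,0]]]}}

```text
time_s: 54.78
ee_pos: [483.7, 195.4, 59.8]
ee_rot: [-179.8, 0.1, 96.1]
force: [-0.7, 0.5, -0.0]
gripper_width: 33.7
```

Emit:
{"op": "drive_tool", "data": {"motion": [[[0,0,-0.01],[0,0,0]],[[0,0,-0.01],[0,0,0]],[[0,0,-0.01],[0,0,0]],[[0,0,-0.008],[0,0,0]],[[0,0,-0.006],[0,0,0]],[[0,0,0],[0,0,0]],[[0,0,0],[0,0,0]],[[0,0,0],[0,0,0]],[[0,0,0],[0,0,0]],[[0,0,0],[0,0,0]]]}}

```text
time_s: 55.62
ee_pos: [486.0, 196.0, 18.0]
ee_rot: [179.9, -0.0, 96.1]
force: [0.5, 0.5, -0.2]
gripper_width: 33.4
```

Release slightly, then rise.

Emit:
{"op": "drive_tool", "data": {"motion": [[[0,0,-0.003],[0,0,0]],[[0,0,0],[0,0,0]],[[0,0,0],[0,0,0]],[[0,0,0.003],[0,0,0]],[[0,0,0.01],[0,0,0]],[[0,0,0.02],[0,0,0]],[[0,0,0.03],[0,0,0]],[[0,0,0.035],[0,0,0]],[[0,0,0.035],[0,0,0]],[[0.01,-0.012,0.035],[0,0,0]]], "claw": 0.5}}

```text
time_s: 56.45
ee_pos: [494.1, 184.9, 185.2]
ee_rot: [-180.0, -0.1, 96.2]
force: [0.9, 0.3, -0.0]
gripper_width: 45.8
```

Emit:
{"op": "drive_tool", "data": {"motion": [[[0.016,-0.025,0.02],[0,0,0]],[[0.016,-0.025,0.01],[0,0,0]],[[0.016,-0.025,0],[0,0,0]],[[0.016,-0.025,0],[0,0,0]],[[0.016,-0.025,0],[0,0,0]],[[0.016,-0.025,0],[0,0,0]],[[0.016,-0.025,0],[0,0,0]],[[0.016,-0.025,0],[0,0,0]],[[0.016,-0.025,0],[0,0,0]],[[0.016,-0.025,0],[0,0,0]]], "claw": 0.6}}

```text
time_s: 57.28
ee_pos: [656.0, -67.5, 213.7]
ee_rot: [180.0, 0.0, 96.1]
force: [0.5, -0.2, -0.2]
gripper_width: 54.8
```

Emit:
{"op": "drive_tool", "data": {"motion": [[[0,-0.025,0],[0,0,0]],[[0,-0.012,0],[0,0,0]],[[0,0,0],[0,0,0]],[[0,0,0],[0,0,0]],[[0,0,0],[0,0,0]],[[0,0,0],[0,0,0]],[[0,0,0],[0,0,0]],[[0,0,0],[0,0,0]],[[0,0,0],[0,0,0]],[[0,0,0],[0,0,0]]]}}

```text
time_s: 58.12
ee_pos: [655.6, -102.7, 212.6]
ee_rot: [180.0, -0.0, 96.2]
force: [0.2, 0.1, -0.2]
gripper_width: 54.8
```

```bash
python3 caps.py u
```

```text
58.1167 [ 0.18501561  0.0866697  -0.16074629] [ 655.57810465 -102.68664187  212.60809946] [ 1.79999857e+02 -9.49126366e-03  9.61550879e+01]
red wrist []
red top [(array([299.3,  97.9]), np.int32(73), array([ 829.5, -203.2])), (array([168.1, 209.4]), np.int32(84), array([485.1, 197.5])), (array([109.5, 226.1]), np.int32(37), array([436.8, 372.3])), (array([488.5, 247.7]), np.int32(106), array([ 358.5, -756.2]))]
yel wrist [(array([286.1, 128.3]), np.int32(1076), array([ 601.2, -103.6])), (array([422.8, 303. ]), np.int32(273), array([764.2,  58.7])), (array([140.7, 306.9]), np.int32(259), array([ 800.4, -235.4])), (array([364.6, 362.5]), np.int32(5320), array([842.3,   9.8]))]
yel top [(array([109. , 208.7]), np.int32(1863), array([489.5, 375.6])), (array([514.6, 247.3]), np.int32(100), array([ 358.8, -833.6]))]
grn wrist [(array([287. ,  84.6]), np.int32(1170), array([ 562.9, -107.1])), (array([445.4, 136.6]), np.int32(114), array([592.9,  44.7]))]
grn top [(array([147.3, 119.9]), np.int32(295), array([764.9, 266.8])), (array([270.9, 183.6]), np.int32(47), array([ 560.2, -112.4])), (array([ 99.7, 223.4]), np.int32(109), array([445.3, 401.9]))]
```

View pics/u_w.png

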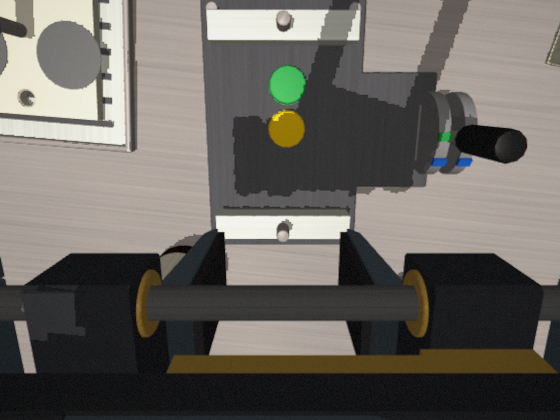

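View pics/u_t.png

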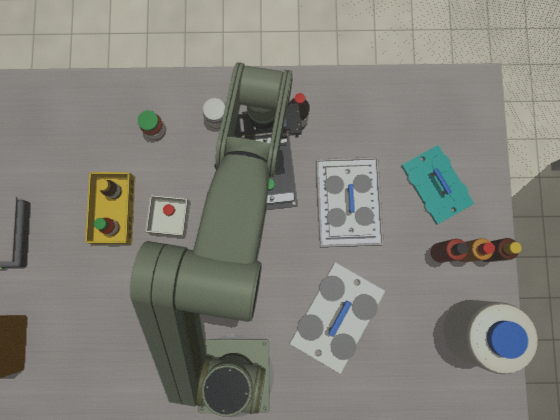

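Emit:
{"op": "drive_tool", "data": {"motion": [[[-0.018,-0.001,-0.015],[0,0,0]],[[-0.018,0,-0.025],[0,0,0]],[[-0.018,0,-0.025],[0,0,0]],[[0,0,-0.025],[0,0,0]],[[0,0,-0.025],[0,0,0]],[[0,0,-0.025],[0,0,0]],[[0,0,-0.02],[0,0,0]],[[0,0,-0.012],[0,0,0]],[[0,0,-0.006],[0,0,0]],[[0,0,0],[0,0,0]]]}}

```text
time_s: 59.05
ee_pos: [600.8, -104.1, 33.2]
ee_rot: [-179.8, -0.1, 96.1]
force: [0.8, 0.4, 1.2]
gripper_width: 54.9
```

Emit:
{"op": "drive_tool", "data": {"motion": [[[0,0,-0.008],[0,0,0]],[[0,0,-0.006],[0,0,0]],[[0,0,-0.005],[0,0,0]],[[0,0,-0.003],[0,0,0]],[[0,0,0],[0,0,0]],[[0,0,0],[0,0,0]],[[0,0,0],[0,0,0]],[[0,0,0],[0,0,0]],[[0,0,0],[0,0,0]],[[0,0,0],[0,0,0]]]}}

```text
time_s: 59.88
ee_pos: [601.7, -104.2, 12.8]
ee_rot: [180.0, 0.0, 96.1]
force: [0.4, -0.4, -0.7]
gripper_width: 54.8
```

```bash
python3 - <<'E'
from h import *
print(env.state()['ee_pos'])
p,im=shot('wrist','v_w')
E
```

```text
[ 601.72689346 -104.20110697   12.79503169]
```

View pics/v_w.png

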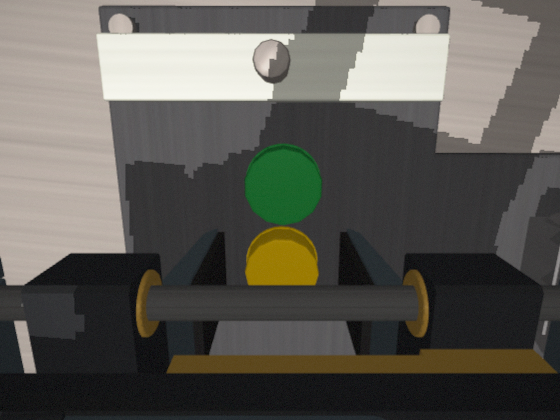

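Emit:
{"op": "drive_tool", "data": {"motion": [[[0,0,-0.001],[0,0,0]],[[0,0,0],[0,0,0]],[[0,0,0],[0,0,0]],[[0,0,0],[0,0,0]],[[0,0,0],[0,0,0]],[[0,0,0],[0,0,0]],[[0,0,0],[0,0,0]],[[0,0,0],[0,0,0]],[[0,0,0],[0,0,0]],[[0,0,0],[0,0,0]]], "claw": 0.2}}

```text
time_s: 60.77
ee_pos: [601.6, -104.2, 11.5]
ee_rot: [-180.0, -0.0, 96.1]
force: [0.3, 0.7, -0.9]
gripper_width: 33.5
```

Emit:
{"op": "drive_tool", "data": {"motion": [[[0,0,0],[0,0,0]],[[0,0,0.005],[0,0,0]],[[0,0,0.012],[0,0,0]],[[0,0,0.02],[0,0,0]],[[0,0,0.025],[0,0,0]],[[0,0,0.03],[0,0,0]],[[0,0,0.03],[0,0,0]],[[0,0,0.025],[0,0,0]],[[0,0,0.025],[0,0,0]],[[0,0,0.02],[0,0,0]]]}}

```text
time_s: 61.6
ee_pos: [601.9, -104.3, 206.4]
ee_rot: [179.9, 0.0, 96.1]
force: [0.4, -0.2, -0.6]
gripper_width: 33.2
```

Emit:
{"op": "drive_tool", "data": {"motion": [[[-0.003,0.012,0],[0,0,0]],[[-0.006,0.025,0],[0,0,0]],[[-0.006,0.025,0],[0,0,0]],[[-0.006,0.025,0],[0,0,0]],[[-0.006,0.025,0],[0,0,0]],[[-0.006,0.025,0],[0,0,0]],[[-0.006,0.025,0],[0,0,0]],[[-0.006,0.025,0],[0,0,0]],[[-0.006,0.025,0],[0,0,0]],[[-0.006,0.025,0],[0,0,0]]]}}

```text
time_s: 62.43
ee_pos: [543.1, 134.4, 202.6]
ee_rot: [-179.9, -0.0, 96.1]
force: [1.4, -0.3, 0.5]
gripper_width: 33.3
```

Emit:
{"op": "drive_tool", "data": {"motion": [[[-0.006,0.025,0],[0,0,0]],[[-0.006,0.025,0],[0,0,0]],[[-0.003,0.006,0],[0,0,0]],[[0,0,0],[0,0,0]],[[0,0,0],[0,0,0]],[[0,0,0],[0,0,0]],[[0,0,0],[0,0,0]],[[0,0,0],[0,0,0]],[[0,0,0],[0,0,0]],[[0,0,0],[0,0,0]]]}}

```text
time_s: 63.27
ee_pos: [529.8, 188.2, 203.6]
ee_rot: [180.0, -0.0, 96.1]
force: [0.3, 0.2, -0.3]
gripper_width: 33.5
```

```bash
python3 - <<'E'
from h import *
print(env.state()['ee_pos'])
p,im=shot('wrist','x_w');np.save('x_w.npy',p,allow_pickle=True)
E
```

```text
[529.77809299 188.24198965 203.55629047]
```

View pics/x_w.png

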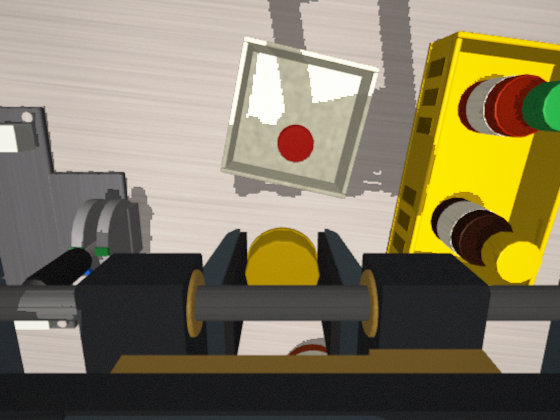

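Emit:
{"op": "drive_tool", "data": {"motion": [[[-0.02,0.0015,0],[0,0,0]],[[-0.021,0.0015,0],[0,0,0]],[[-0.021,0.0015,-0.01],[0,0,0]],[[-0.021,0.0015,-0.02],[0,0,0]],[[0,0,-0.025],[0,0,0]],[[0,0,-0.025],[0,0,0]],[[0,0,-0.025],[0,0,0]],[[0,0,-0.02],[0,0,0]],[[0,0,-0.015],[0,0,0]],[[0,0,0],[0,0,0]]]}}

```text
time_s: 64.15
ee_pos: [444.5, 193.9, 60.9]
ee_rot: [-179.7, 0.1, 96.1]
force: [-0.6, -0.2, 0.1]
gripper_width: 33.7
```

Emit:
{"op": "drive_tool", "data": {"motion": [[[0,0,-0.01],[0,0,0]],[[0,0,-0.01],[0,0,0]],[[0,0,-0.01],[0,0,0]],[[0,0,-0.01],[0,0,0]],[[0,0,-0.006],[0,0,0]],[[0,0,0],[0,0,0]],[[0,0,0],[0,0,0]],[[0,0,0],[0,0,0]],[[0,0,0],[0,0,0]],[[0,0,0],[0,0,0]]]}}

```text
time_s: 64.98
ee_pos: [447.0, 195.0, 18.1]
ee_rot: [179.9, -0.0, 96.1]
force: [0.5, -0.8, 1.1]
gripper_width: 33.6
```

Emit:
{"op": "drive_tool", "data": {"motion": [[[0,0,-0.001],[0,0,0]],[[0,0,0],[0,0,0]],[[0,0,0],[0,0,0]],[[0,0,0.003],[0,0,0]],[[0,0,0.01],[0,0,0]],[[0,0,0.02],[0,0,0]],[[0,0,0.03],[0,0,0]],[[0,0,0.035],[0,0,0]],[[0,0,0.035],[0,0,0]],[[0.01,-0.012,0.035],[0,0,0]]], "claw": 0.5}}

```text
time_s: 65.82
ee_pos: [455.0, 183.7, 186.4]
ee_rot: [-179.9, -0.1, 96.2]
force: [0.8, -0.3, 0.7]
gripper_width: 45.6
```

Emit:
{"op": "drive_tool", "data": {"motion": [[[0.016,-0.025,0.02],[0,0,0]],[[0.016,-0.025,0.01],[0,0,0]],[[0.016,-0.025,0],[0,0,0]],[[0.016,-0.025,0],[0,0,0]],[[0.016,-0.025,0],[0,0,0]],[[0.016,-0.025,0],[0,0,0]],[[0.016,-0.025,0],[0,0,0]],[[0.016,-0.025,0],[0,0,0]],[[0.016,-0.025,0],[0,0,0]],[[0.016,-0.025,0],[0,0,0]]], "claw": 0.6}}

```text
time_s: 66.65
ee_pos: [617.0, -68.5, 214.7]
ee_rot: [-180.0, -0.0, 96.1]
force: [-0.3, 0.2, -0.0]
gripper_width: 54.5
```

Emit:
{"op": "drive_tool", "data": {"motion": [[[0.005,-0.025,0],[0,0,0]],[[0.005,-0.012,0],[0,0,0]],[[0,0,0],[0,0,0]],[[0,0,0],[0,0,0]],[[0,0,0],[0,0,0]],[[0,0,0],[0,0,0]],[[0,0,0],[0,0,0]],[[0,0,0],[0,0,0]],[[0,0,0],[0,0,0]],[[0,0,0],[0,0,0]]]}}

```text
time_s: 67.48
ee_pos: [626.5, -103.7, 214.7]
ee_rot: [180.0, -0.0, 96.2]
force: [0.1, -0.8, 0.1]
gripper_width: 54.8
```

```bash
python3 caps.py y
```

```text
67.4833 [ 0.13900684 -0.81084038  0.10313269] [ 626.53994387 -103.73658174  214.73300124] [ 1.79989259e+02 -5.00193705e-03  9.61531952e+01]
red wrist []
red top [(array([299.3,  97.9]), np.int32(74), array([ 829.5, -203.2])), (array([168.2, 209.3]), np.int32(81), array([485.4, 197.2])), (array([109. , 225.5]), np.int32(42), array([438.6, 373.8])), (array([488.7, 247.7]), np.int32(106), array([ 358.5, -756.8]))]
yel wrist [(array([140.9, 305. ]), np.int32(279), array([ 770.4, -236.9])), (array([423. , 301.7]), np.int32(246), array([734.7,  58.6])), (array([365.2, 362.5]), np.int32(5329), array([814.8,  10.2]))]
yel top [(array([108.8, 208.8]), np.int32(1890), array([489.2, 376.2])), (array([168.3, 222.6]), np.int32(74), array([445.2, 196.2])), (array([514.7, 247.3]), np.int32(95), array([ 358.8, -833.9]))]
grn wrist [(array([284.7, 116.8]), np.int32(1064), array([ 562.1, -107. ])), (array([437.7, 172. ]), np.int32(121), array([597.5,  44.5]))]
grn top [(array([147.4, 119.8]), np.int32(296), array([765.3, 266.5])), (array([ 99.6, 223.4]), np.int32(104), array([445.3, 402.2]))]
```

View pics/y_w.png

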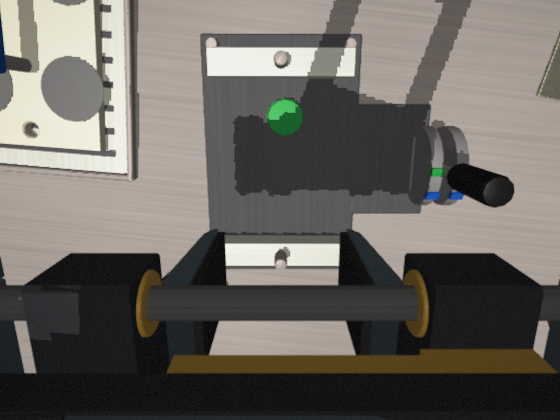

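View pics/y_t.png

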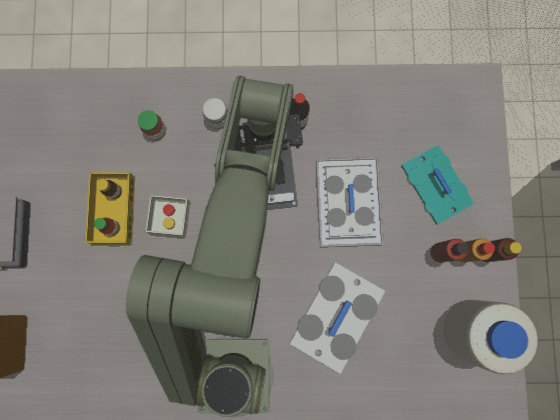

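Emit:
{"op": "drive_tool", "data": {"motion": [[[-0.021,-0.0013,-0.015],[0,0,0]],[[-0.021,-0.001,-0.025],[0,0,0]],[[-0.022,-0.001,-0.025],[0,0,0]],[[0,0,-0.025],[0,0,0]],[[0,0,-0.025],[0,0,0]],[[0,0,-0.025],[0,0,0]],[[0,0,-0.02],[0,0,0]],[[0,0,-0.014],[0,0,0]],[[0,0,-0.006],[0,0,0]],[[0,0,0],[0,0,0]]]}}

```text
time_s: 68.42
ee_pos: [561.7, -107.3, 33.2]
ee_rot: [-179.8, -0.1, 96.1]
force: [-0.1, -0.8, 0.2]
gripper_width: 54.9
```

Emit:
{"op": "drive_tool", "data": {"motion": [[[0,0,-0.008],[0,0,0]],[[0,0,-0.006],[0,0,0]],[[0,0,-0.005],[0,0,0]],[[0,0,-0.003],[0,0,0]],[[0,0,0],[0,0,0]],[[0,0,0],[0,0,0]],[[0,0,0],[0,0,0]],[[0,0,0],[0,0,0]],[[0,0,0],[0,0,0]],[[0,0,0],[0,0,0]]]}}

```text
time_s: 69.25
ee_pos: [562.7, -107.5, 12.8]
ee_rot: [180.0, 0.0, 96.1]
force: [-0.2, 0.2, 0.7]
gripper_width: 54.6
```

```bash
python3 - <<'E'
from h import *
print(env.state()['ee_pos'])
p,im=shot('wrist','z_w')
E
```

```text
[ 562.71298664 -107.50895789   12.77222908]
```

View pics/z_w.png

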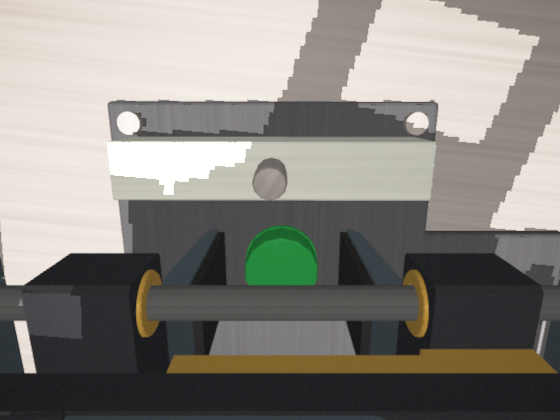

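Then carry to the hover point by the bin (delta about −33, +296).

Emit:
{"op": "drive_tool", "data": {"motion": [[[0,0,-0.001],[0,0,0]],[[0,0,0],[0,0,0]],[[0,0,0],[0,0,0]],[[0,0,0],[0,0,0]],[[0,0,0],[0,0,0]],[[0,0,0],[0,0,0]],[[0,0,0],[0,0,0]],[[0,0,0],[0,0,0]],[[0,0,0],[0,0,0]],[[0,0,0],[0,0,0]]], "claw": 0.2}}

```text
time_s: 70.13
ee_pos: [562.6, -107.5, 11.6]
ee_rot: [180.0, -0.0, 96.1]
force: [-0.1, -0.1, -0.3]
gripper_width: 33.5
```

Emit:
{"op": "drive_tool", "data": {"motion": [[[0,0,0],[0,0,0]],[[0,0,0.005],[0,0,0]],[[0,0,0.012],[0,0,0]],[[0,0,0.02],[0,0,0]],[[0,0,0.025],[0,0,0]],[[0,0,0.03],[0,0,0]],[[0,0,0.03],[0,0,0]],[[0,0,0.025],[0,0,0]],[[0,0,0.025],[0,0,0]],[[0,0,0.02],[0,0,0]]]}}

```text
time_s: 70.97
ee_pos: [562.9, -107.5, 206.3]
ee_rot: [179.9, 0.0, 96.1]
force: [0.4, -0.6, 0.3]
gripper_width: 33.4
```

Emit:
{"op": "drive_tool", "data": {"motion": [[[-0.003,0.012,0],[0,0,0]],[[-0.003,0.025,0],[0,0,0]],[[-0.003,0.025,0],[0,0,0]],[[-0.003,0.025,0],[0,0,0]],[[-0.003,0.025,0],[0,0,0]],[[-0.003,0.025,0],[0,0,0]],[[-0.003,0.025,0],[0,0,0]],[[-0.003,0.025,0],[0,0,0]],[[-0.003,0.025,0],[0,0,0]],[[-0.003,0.025,0],[0,0,0]]]}}

```text
time_s: 71.8
ee_pos: [531.2, 131.1, 202.6]
ee_rot: [-179.9, -0.0, 96.1]
force: [-0.0, -0.4, -1.2]
gripper_width: 33.7
```

Emit:
{"op": "drive_tool", "data": {"motion": [[[-0.003,0.025,0],[0,0,0]],[[0,0.025,0],[0,0,0]],[[0,0.009,0],[0,0,0]],[[0,0,0],[0,0,0]],[[0,0,0],[0,0,0]],[[0,0,0],[0,0,0]],[[0,0,0],[0,0,0]],[[0,0,0],[0,0,0]],[[0,0,0],[0,0,0]],[[0,0,0],[0,0,0]]]}}

```text
time_s: 72.63
ee_pos: [529.7, 187.9, 203.6]
ee_rot: [180.0, -0.0, 96.1]
force: [0.0, 0.1, -0.0]
gripper_width: 33.8
```

```bash
python3 - <<'E'
from h import *
print(env.state()['ee_pos'])
p,im=shot('wrist','aa_w');np.save('aa_w.npy',p,allow_pickle=True)
E
```

```text
[529.69271967 187.90032667 203.62348489]
```

View pics/aa_w.png

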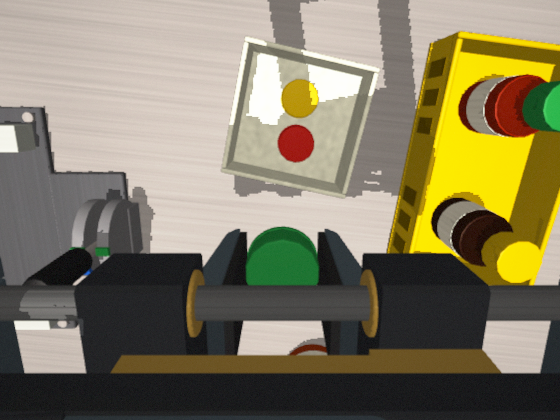

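Emit:
{"op": "drive_tool", "data": {"motion": [[[-0.015,0.0018,0],[0,0,0]],[[-0.016,0.0018,0],[0,0,0]],[[-0.016,0.0018,-0.01],[0,0,0]],[[-0.0165,0.0018,-0.02],[0,0,0]],[[0,0,-0.025],[0,0,0]],[[0,0,-0.025],[0,0,0]],[[0,0,-0.025],[0,0,0]],[[0,0,-0.02],[0,0,0]],[[0,0,-0.015],[0,0,0]],[[0,0,0],[0,0,0]]]}}

```text
time_s: 73.52
ee_pos: [464.0, 194.8, 60.8]
ee_rot: [-179.6, 0.1, 96.1]
force: [-0.3, -0.9, 0.9]
gripper_width: 33.4
```

Emit:
{"op": "drive_tool", "data": {"motion": [[[0,0,-0.01],[0,0,0]],[[0,0,-0.01],[0,0,0]],[[0,0,-0.008],[0,0,0]],[[0,0,-0.006],[0,0,0]],[[0,0,-0.001],[0,0,0]],[[0,0,0],[0,0,0]],[[0,0,0],[0,0,0]],[[0,0,0],[0,0,0]],[[0,0,0],[0,0,0]],[[0,0,0],[0,0,0]]]}}

```text
time_s: 74.35
ee_pos: [466.3, 195.8, 28.9]
ee_rot: [180.0, -0.0, 96.1]
force: [-0.6, -0.8, 0.3]
gripper_width: 33.6
```

Emit:
{"op": "drive_tool", "data": {"motion": [[[0,0,0],[0,0,0]],[[0,0,0],[0,0,0]],[[0,0,0],[0,0,0]],[[0,0,0.003],[0,0,0]],[[0,0,0.01],[0,0,0]],[[0,0,0.02],[0,0,0]],[[0,0,0.03],[0,0,0]],[[0,0,0.035],[0,0,0]],[[0,0,0.035],[0,0,0]],[[0,0,0.035],[0,0,0]]], "claw": 0.5}}

```text
time_s: 75.18
ee_pos: [465.7, 195.6, 199.2]
ee_rot: [180.0, -0.0, 96.1]
force: [0.8, 1.0, -0.6]
gripper_width: 45.3
```

Emit:
{"op": "drive_tool", "data": {"motion": [[[0.009,-0.012,0],[0,0,0]],[[0.0155,-0.02,0],[0,0,0]],[[0.0155,-0.02,0],[0,0,0]],[[0.0155,-0.02,0],[0,0,0]],[[0.0155,-0.02,0],[0,0,0]],[[0.0155,-0.02,0],[0,0,0]],[[0.0155,-0.02,0],[0,0,0]],[[0.0155,-0.02,0],[0,0,0]],[[0.0073,-0.0096,0],[0,0,0]],[[0,0,0],[0,0,0]]], "claw": 0.7}}

```text
time_s: 76.02
ee_pos: [592.0, 32.4, 196.9]
ee_rot: [179.9, 0.0, 96.0]
force: [0.2, 0.2, 0.4]
gripper_width: 64.0
```

Emit:
{"op": "drive_tool", "data": {"motion": [[[0,0,0],[0,0,0]],[[0,0,0],[0,0,0]],[[0,0,0],[0,0,0]],[[0,0,0],[0,0,0]],[[0,0,0],[0,0,0]],[[0,0,0],[0,0,0]],[[0,0,0],[0,0,0]],[[0,0,0],[0,0,0]],[[0,0,0],[0,0,0]],[[0,0,0],[0,0,0]]]}}

```text
time_s: 76.85
ee_pos: [590.9, 34.1, 196.6]
ee_rot: [-180.0, -0.0, 96.1]
force: [0.4, -0.1, -0.6]
gripper_width: 64.0
```

```bash
python3 - <<'E'
from h import *
s=env.state();print(s['ee_pos'],s['qpos'])
p,im=shot('wrist','bb_w');p,im=shot('top','bb_t');p,im=shot('scene','bb_s')
cv2.imwrite('pics/bb_sz.png',cv2.resize(im[100:300,260:500],None,fx=3.2,fy=3))
E
```

```text
[590.87158827  34.10418073 196.55464678] [ 2.18627965e+00  2.04654602e+01  8.89718129e+01  6.96504765e-03
  7.05667824e+01 -9.39331638e+01]
```

View pics/bb_w.png

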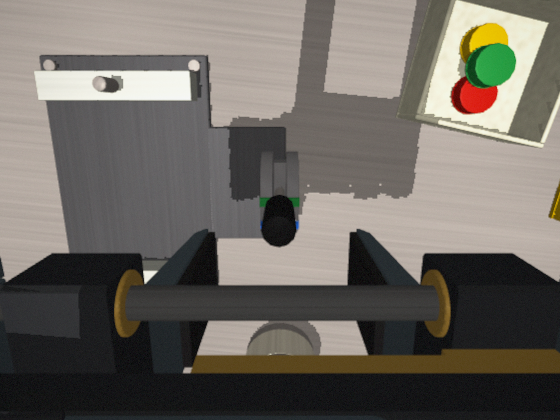

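View pics/bb_sz.png

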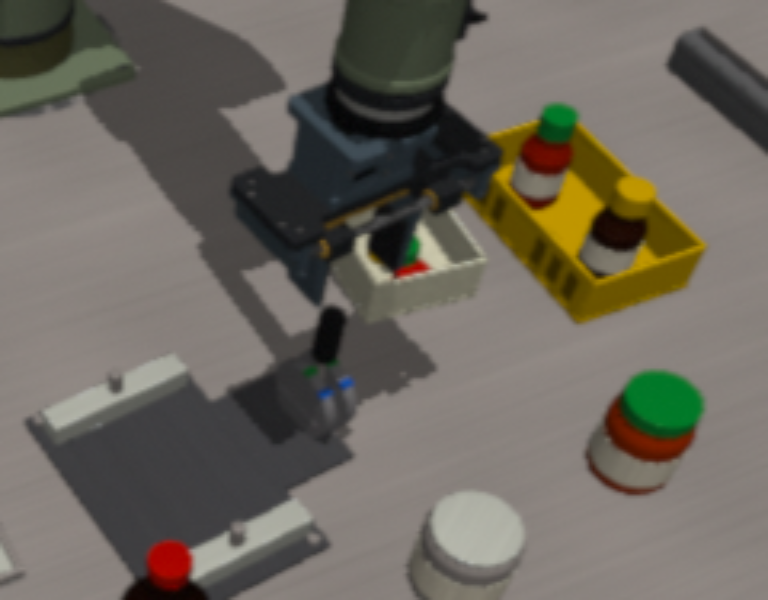

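Emit:
{"op": "drive_tool", "data": {"motion": [[[0,-0.0005,-0.012],[0,0,0]],[[0,0,-0.015],[0,0,0]],[[0,0,-0.015],[0,0,0]],[[0,0,-0.015],[0,0,0]],[[0,0,-0.015],[0,0,0]],[[0,0,-0.012],[0,0,0]],[[0,0,-0.006],[0,0,0]],[[0,0,0],[0,0,0]],[[0,0,0],[0,0,0]],[[0,0,0],[0,0,0]]]}}

```text
time_s: 77.83
ee_pos: [591.6, 33.6, 107.5]
ee_rot: [179.9, 0.0, 96.1]
force: [-0.2, 0.0, 0.7]
gripper_width: 64.0
```

Emit:
{"op": "drive_tool", "data": {"motion": [[[0,0,0],[0,0,0]],[[0,0,0],[0,0,0]],[[0,0,0],[0,0,0]],[[0,0,0],[0,0,0]],[[0,0,0],[0,0,0]],[[0,0,0],[0,0,0]],[[0,0,0],[0,0,0]],[[0,0,0],[0,0,0]],[[0,0,0],[0,0,0]],[[0,0,0],[0,0,0]]], "claw": 0.1, "force": 15}}

```text
time_s: 78.67
ee_pos: [591.1, 32.0, 106.6]
ee_rot: [180.0, 0.2, 96.1]
force: [0.4, -5.2, 0.2]
gripper_width: 21.8
```

Emit:
{"op": "drive_tool", "data": {"motion": [[[0,-0.0015,0],[0,0,0]],[[0,0,0],[0,0,0]],[[0.0033,0.0003,-0.0001],[-0.005,0.0498,0]],[[0.0033,0.0003,-0.0002],[-0.005,0.0498,0]],[[0.0033,0.0003,-0.0004],[-0.005,0.0498,0]],[[0.0033,0.0003,-0.0006],[-0.005,0.0498,0]],[[0.0032,0.0003,-0.0008],[-0.005,0.0498,0]],[[0.0032,0.0003,-0.0009],[-0.005,0.0498,0]],[[0,0,0],[0,0,0]],[[0,0,0],[0,0,0]]], "force": 25}}

```text
time_s: 79.5
ee_pos: [610.8, 34.1, 103.1]
ee_rot: [-162.7, -0.1, 96.1]
force: [0.2, -0.5, 1.6]
gripper_width: 21.6
```

```bash
python3 - <<'E'
from h import *
s=env.state();print(s['ee_pos'],s['ee_rot'],s['qpos'],s['force'],s['torque'])
E
```

```text
[610.76852026  34.05018156 103.13813138] [-1.62739765e+02 -1.18280213e-01  9.61182263e+01] [  2.62095734  35.48615895  79.4237471   -0.93268508  82.32771065
 -93.25059256] [ 0.1592657  -0.52974681  1.55957547] [-0.11657549  0.04006871  0.06110877]
```

Tracks well (17.3°). Second half of the arc.

Emit:
{"op": "drive_tool", "data": {"motion": [[[0.0032,0.0003,-0.0011],[-0.005,0.0498,0]],[[0.0031,0.0003,-0.0012],[-0.005,0.0498,0]],[[0.003,0.0003,-0.0014],[-0.005,0.0498,0]],[[0.003,0.0003,-0.0015],[-0.005,0.0498,0]],[[0.0029,0.0003,-0.0017],[-0.005,0.0498,0]],[[0.0028,0.0003,-0.0018],[-0.005,0.0498,0]],[[0,0,0],[0,0,0]],[[0,0,0],[0,0,0]],[[0,0,0],[0,0,0]],[[0,0,0],[0,0,0]]]}}

```text
time_s: 80.33
ee_pos: [628.2, 35.9, 94.1]
ee_rot: [-145.6, -0.2, 96.1]
force: [-1.6, -0.1, -5.7]
gripper_width: 21.4
```

```bash
python3 - <<'E'
from h import *
s=env.state();print(s['ee_pos'],s['ee_rot'],s['force'],s['torque'])
from scipy.spatial.transform import Rotation as R
M=R.from_euler('xyz',s['ee_rot'],degrees=True).as_matrix()
g=s['ee_pos']-19*M[:,2]; d=Rs.T@(g-C); print(g,d, np.arctan2(d[0],d[2]-40), np.hypot(d[0],d[2]-40))
p,im=shot('scene','cc_s')
cv2.imwrite('pics/cc_sz.png',cv2.resize(im[160:280,300:440],None,fx=4.5,fy=4.5))
E
```

```text
[628.16959407  35.86765465  94.09132958] [-145.62422207   -0.23767306   96.05337584] [-1.63953741 -0.10311802 -5.72725613] [-0.03980949 -0.69722752  0.14451505]
[638.84438148  36.93426032 109.77288773] [ 48.01447303 137.78746964 109.77288773] 0.6027311236270507 84.6973758907886
```

View pics/cc_sz.png

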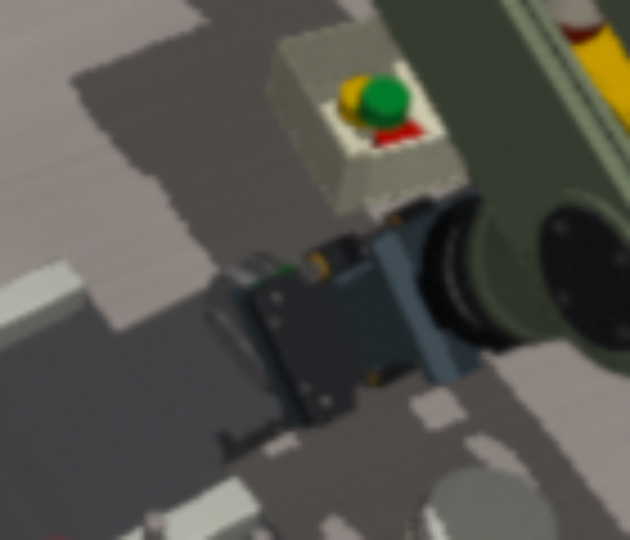

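Emit:
{"op": "drive_tool", "data": {"motion": [[[0,0,0],[0,0,0]],[[0,0,0],[0,0,0]],[[0,0,0],[0,0,0]],[[0,0,0],[0,0,0]],[[0,0,0],[0,0,0]],[[0.0057,0.0006,0.0082],[0,0,0]],[[0.0085,0.0009,0.0123],[0,0,0]],[[0.0114,0.0012,0.0164],[0,0,0]],[[0.0114,0.0012,0.0164],[0,0,0]],[[0.0114,0.0012,0.0164],[0,0,0]]], "claw": 0.65}}

```text
time_s: 81.22
ee_pos: [677.2, 40.8, 165.7]
ee_rot: [-145.6, -0.2, 96.0]
force: [0.4, -0.3, -0.1]
gripper_width: 59.0
```

Emit:
{"op": "drive_tool", "data": {"motion": [[[0,0,0.02],[0.005,-0.0498,0]],[[0,0,0.02],[0.005,-0.0498,0]],[[0,0,0.02],[0.005,-0.0498,0]],[[0,0,0.01],[0.005,-0.0498,0]],[[0,0,0],[0.005,-0.0498,0]],[[0,0,0],[0.005,-0.0498,0]],[[0,0,0],[0.005,-0.0498,0]],[[0,0,0],[0.005,-0.0498,0]],[[0,0,0],[0.005,-0.0498,0]],[[0,0,0],[0.005,-0.0498,0]]]}}

```text
time_s: 82.05
ee_pos: [676.8, 40.8, 235.2]
ee_rot: [-174.4, -0.0, 96.1]
force: [-0.3, -0.1, 0.6]
gripper_width: 59.2
```

Emit:
{"op": "drive_tool", "data": {"motion": [[[0,0,0],[0.005,-0.0498,0]],[[0,0,0],[0.005,-0.0498,0]],[[0,0,0],[0,0,0]],[[0,0,0],[0,0,0]],[[0,0,0],[0,0,0]],[[0,0,0],[0,0,0]],[[0,0,0],[0,0,0]],[[0,0,0],[0,0,0]],[[0,0,0],[0,0,0]],[[0,0,0],[0,0,0]]]}}

```text
time_s: 82.88
ee_pos: [677.0, 40.8, 234.3]
ee_rot: [-180.0, -0.0, 96.1]
force: [-0.4, 0.7, 0.5]
gripper_width: 59.5
```

```bash
python3 - <<'E'
from h import *
s=env.state();print(s['ee_pos'],s['ee_rot'])
p,im=shot('wrist','dd_w');np.save('dd_w.npy',p,allow_pickle=True);q,im2=shot('scene','dd_s')
def lv(th,r): return C+Rs@np.array([r*np.sin(th),140,40+r*np.cos(th)])
for th in [.5,.61,.7]: print(th,[[proj(c,lv(th,r)).round(1) for r in (57,99)] for c in (p,q)])
c=proj(p,lv(.6,80)).astype(int);x,y=max(0,c[0]-60),max(0,c[1]-60);print('org',x,y)
cv2.imwrite('pics/dd_wz.png',cv2.resize(im[y:y+100,x:x+110],None,fx=6,fy=6,interpolation=cv2.INTER_CUBIC))
cv2.imwrite('pics/dd_sz.png',cv2.resize(im2[180:280,310:420],None,fx=6,fy=6,interpolation=cv2.INTER_CUBIC))
print([proj(p,C+Rs@np.array([36*np.sin(a),yy,40+36*np.cos(a)])).round(1) for a in (0,.61) for yy in (128,152)])
E
```

```text
[677.04018192  40.82937067 234.2643352 ] [-1.79971381e+02 -6.19881367e-03  9.61204567e+01]
0.5 [[array([283.8, 124.9]), array([283.8, 155.2])], [array([368.6, 225.8]), array([375.7, 222.5])]]
0.61 [[array([283.7, 131.4]), array([283.7, 166.7])], [array([369.7, 228.1]), array([377.6, 226.5])]]
0.7 [[array([283.6, 136.1]), array([283.6, 174.7])], [array([370.5, 229.9]), array([379.1, 229.9])]]
org 223 89
[array([269.4,  90.3]), array([298.4,  90.5]), array([269.7, 115.8]), array([297.6, 116. ])]
```

View pics/dd_wz.png

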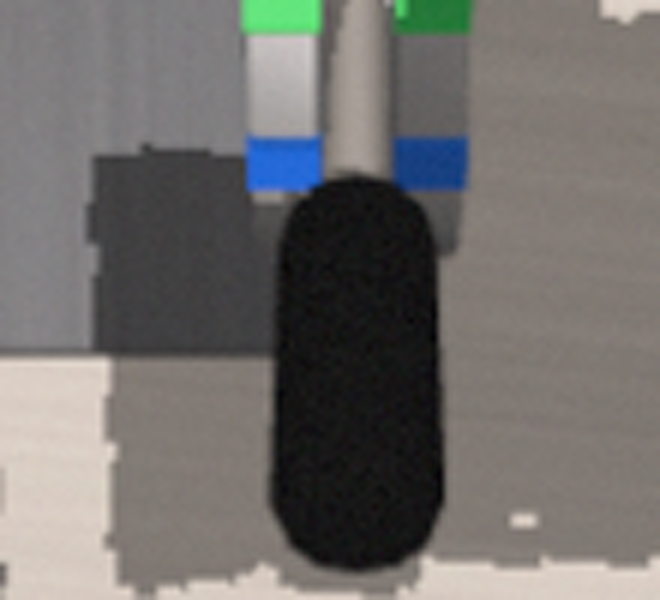

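View pics/dd_sz.png

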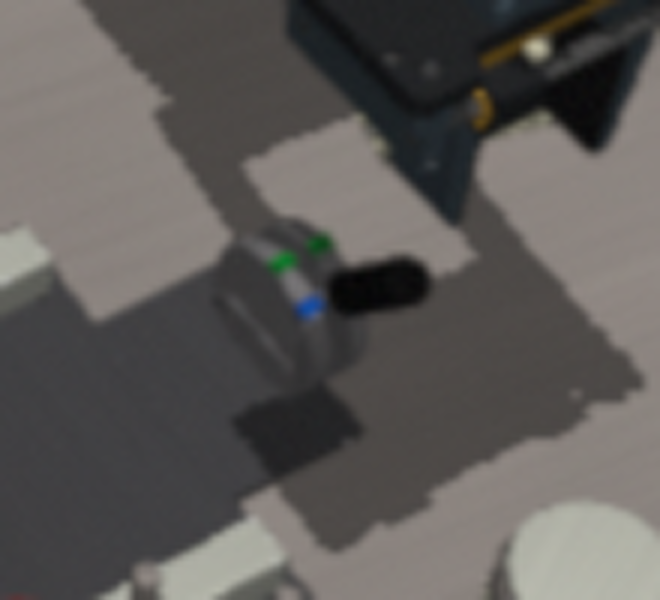

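View pics/dd_w.png

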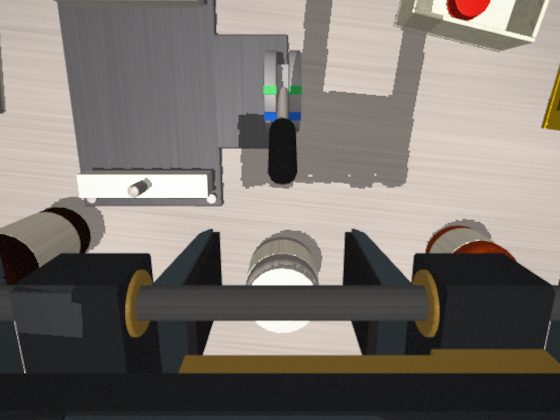

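```bash
python3 - <<'E'
from h import *
p=np.load('dd_w.npy',allow_pickle=True).item(); q=env.camera_params('scene')
def cap(th,rr):
    ax=np.array([np.sin(th),0,np.cos(th)]);e=np.array([np.cos(th),0,-np.sin(th)]);y=np.array([0,1.,0]);P=[]
    for f in np.linspace(0,2*np.pi,40):
        n=np.cos(f)*e+np.sin(f)*y
        for r in (54,99): P.append(ax*r+11*n) # body
        P.append(ax*52+9*n)
        for b in np.linspace(0,np.pi/2,10): P.append(ax*(99+11*np.sin(b))+11*np.cos(b)*n)
    return [C+Rs@(np.array([0,140,40])+v) for v in P]
im=cv2.imread('pics/dd_w.png');im2=cv2.imread('pics/dd_s.png')
for I,P_,roi in ((im,p,(255,95,310,200)),(im2,q,(360,215,395,240))):
    g=I.max(axis=2); m=np.zeros_like(g); x0,y0,x1,y1=roi; m[y0:y1,x0:x1]=(g[y0:y1,x0:x1]<35)
    n,l,st,c=cv2.connectedComponentsWithStats(m); k=1+np.argmax(st[1:,4]); print('obs',st[k],c[k])
    for th in (.5,.55,.58,.61,.64,.68):
        U=np.array([proj(P_,v) for v in cap(th,0)]); h=cv2.convexHull(U.astype(np.float32)); M=cv2.moments(h); print(th,U.min(0).round(1),U.max(0).round(1),round(M['m10']/M['m00'],1),round(M['m01']/M['m00'],1),round(M['m00']))
E
```

```text
obs [ 269  119   28   65 1589] [282.10069226 151.30711139]
0.5 [268.8 110.8] [298.9 170.4] 283.8 140.9 1535
0.55 [268.9 114.2] [298.6 175.6] 283.8 145.1 1576
0.58 [269.  116.2] [298.5 178.5] 283.7 147.6 1597
0.61 [269.1 118.1] [298.3 181.3] 283.7 149.9 1615
0.64 [269.2 120. ] [298.2 184. ] 283.7 152.2 1630
0.68 [269.3 122.5] [298.  187.4] 283.6 155.0 1646
obs [365 224  16   9 110] [372.35454545 227.59090909]
0.5 [364.1 218. ] [380.3 230.3] 372.2 224.2 133
0.55 [364.6 219.8] [381.2 231.3] 372.9 225.6 134
0.58 [364.9 220.9] [381.7 231.9] 373.3 226.4 134
0.61 [365.2 222. ] [382.2 232.5] 373.7 227.3 135
0.64 [365.5 223.2] [382.7 233. ] 374.1 228.1 136
0.68 [365.9 224.6] [383.4 233.8] 374.6 229.3 138
```

Emit:
{"op": "drive_tool", "data": {"motion": [[[-0.02,0,0.02],[0,0,0]],[[-0.02,0,0.02],[0,0,0]],[[-0.02,0,0.02],[0,0,0]],[[-0.02,0,0.01],[0,0,0]],[[-0.02,0,0],[0,0,0]],[[-0.02,0,0],[0,0,0]],[[-0.02,0,0],[0,0,0]],[[-0.02,0,0],[0,0,0]],[[0,0,0],[0,0,0]],[[0,0,0],[0,0,0]]]}}

```text
time_s: 83.82
ee_pos: [516.6, 40.8, 305.3]
ee_rot: [179.9, 0.0, 96.1]
force: [-0.2, 0.0, 0.1]
gripper_width: 58.9
```

```bash
python3 - <<'E'
from h import *
p,im=shot('scene','ee_s');p,im=shot('top','ee_t')
E
```

```text
(no output)
```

View pics/ee_s.png

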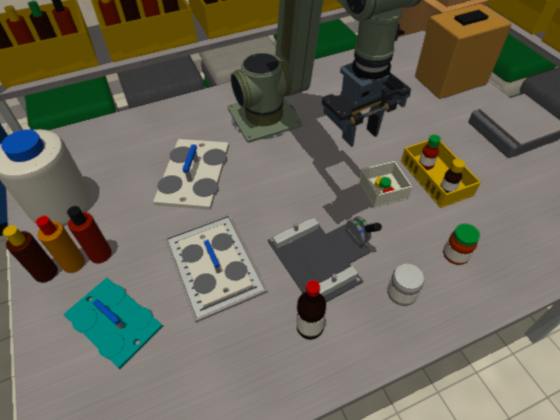

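View pics/ee_t.png

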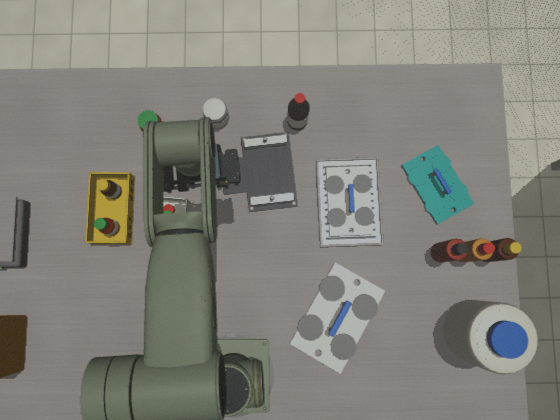

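All in place: bottles at (430,152) and (453,177) in the crate, the plate centred in the tray, the caps in the bin, and the lever leaning away at (370,229).

```bash
python3 -c "
from workcell import env
print(env.job_done())"
```

```text
the job is handed in; nothing more can be done
None
```

The job is done and handed in at about 84 s, with every step in the order asked; the system gives no verdict on it.

- **Lever upright:** my first move left it about 0.14 rad short, because the handle had sat off-centre between the pads. I regripped it across its swing, and it then measured about +0.01 rad from the green mark.
- **Bottles:** only two were on the plate, green- and yellow-capped. Both stand upright in the crate.
- **Nest plate:** I lifted it straight up with almost no tipping moment at the wrist. It lies flat, right way up, in the middle of the wash tray.
- **Caps:** red, yellow and green are all in the bin, with the green one resting on the other two. I saw no sign of the bin or any cap being knocked aside.
- **Lever to blue:** the wrist camera's handle centroid gave about 0.62–0.63 rad and the scene camera's about 0.62, against 0.61 wanted. The arm's own position gave 0.60 while gripping. An earlier reading from the handle's tip alone gave 0.65, which I put down to a rough estimate of its rounded end.
- **Everything else:** I never went for the soy bottle, jar or tin, and they stand where they were in the last pictures. The robot is clear of everything.

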